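# Wind the fruit press up with its loose crank

### The job

Fit the loose crank down onto the square end of the fruit press's spindle and wind it anticlockwise until the pressing plate is all the way up against its stop, so that the basket can come out for emptying. Then lift the crank off and lay it gently back, flat and wholly on the black rubber mat; leave everything else on the counter where it stands.

Things in the scene. Friction and masses are not known exactly. Their poses are not given: they have to be found in the camera images.
- press: Bench fruit press bolted to the counter: red cast base 130 (x) by 230 (y) mm and crosshead, two steel pillars 94 mm either side of the axis, slotted basket between, spindle in the middle. Origin on the spindle's vertical axis at counter height; x points to the juice spout, y along the crosshead.
- crosshead (a point): Top of the nut housing in the middle of the red crosshead, on the spindle's axis, 195 mm above the counter. The housing is 54 mm across; the crosshead is 230 by 38 mm, its top 180 mm high, with nuts on the pillars that end 195 mm high.
- shaft_top (a point): Centre of the top of the spindle's bright square end: 18 mm across flats, 24 mm tall, its top 4 mm tapering to 14 mm, on a flat shoulder 30 mm across on which the seated crank rests (hub centre then 4 mm below this point). Rises with the plate but does not turn with the square, whose angle differs each time and is not given: see or feel it.
- press_plate (a joint): Height in m of pressing plate and spindle above their lowest position; against the upper stop at 0.030. Starts 0.8 to 1.4 turns below the stop. Turning the spindle anticlockwise seen from above raises both 12 mm per turn; it turns stiffly (about 0.4 N m, 4 N at the crank's handle), stays where it is left, and stops dead at the top.
- crank: The loose crank (steel hub, aluminium arm), 0.4 to 0.6 kg, lying flat on the mat, handle up. Origin on the axis of its socket at the underside; x along the arm to the handle, z up. The arm is a bar 26 mm wide and 12 mm thick, flush with the underside, reaching 108 mm from the axis. Balance point about 20 mm from the axis towards the handle.
- crank_hub (a point): Centre of the crank's hub, on the socket's axis, half-way up; axes as crank. The hub is a block 46 mm along the arm (x), 36 mm across (y) and 40 mm high, standing up from the arm's underside, with a square socket right through it, 21 mm across flats, its sides along x and y.
- crank_grip (a point): Centre of the crank's handle: an upright orange sleeve 26 mm across and 62 mm tall that spins freely on its pin, 95 mm from the hub's axis; this point is 45 mm above the underside of the crank. Axes as crank.
- mat: Black ribbed rubber bar mat, fixed, 170 (x) by 240 (y) mm and 8 mm thick; origin at the centre of its underside. The crank lies on it at the start and goes back on it.
- jug: Steel jug under the press's spout, 74 mm across and 100 mm high with a side handle; bystander; origin under its centre.
- portafilter: Coffee machine filter holder, 66 mm head and black handle, 205 mm long, about 30 mm high, lying by the mat; bystander; origin under the head, handle along its -x.
- cup: White coffee cup, 68 mm across, 60 mm high; bystander; origin under its centre.
- tumbler: Drinking glass, 68 mm across, 120 mm high; bystander; origin under its centre.
- pitcher: Steel milk pitcher, 80 mm across, 95 mm high; bystander; origin under its centre.
- water: Water bottle, 72 mm across, 220 mm high; bystander; origin under its centre.
- tin: Yellow cocoa tin with red lid, 90 mm across, 150 mm high; bystander; origin under its centre.
Things that resemble listed ones, but are neither listed nor needed, are in the scene too. What is shaped like the crank but pink is not meant.

How it is judged:
By the outcome, as a careful person would: the job done as asked, in the order asked, and still so for the second after the job is handed in, with the robot touching nothing.
It also fails if it takes over 72 s, if anything falls off the work surface, if the arm or the gripper's body presses on something with over 40 N, if the wrist force passes 120 N, or if a joint passes its speed limit or range.

### The arm

A 6-joint arm with a two-finger parallel gripper is mounted at the origin on the work surface. World frame = base frame: x ahead of the robot, y to its left, z up, the work surface at z = 0. Lengths are in m, angles in rad, forces in N, time in s.
With the tool pointing down it reaches from about 0.3 to 0.775 m from the base axis. Payload 14.6 kg.
Tool frame: the origin (TCP) lies at the very end of the fingers, on their centre line; the grasp point (between the pads) lies 19 mm behind it (env.grip_point_offset is the distance from the TCP to the grasp point, in m); z points along the fingers, y is the direction in which the jaws open and shut (so a half turn about z gives the same grasp; the last joint's range is limited). The gripper opens to 85 mm and grips with 20 to 120 N. Pads are 22 mm wide; open, the fingers measure 114 mm over their backs; the gripper's body (76 mm by 85 mm) begins 54 mm behind the grasp point. The pads swing forward as they close: fully open they stand 13 mm farther back than shut.
Start: joints at [1.186, 0.3, 1.521, -0, 1.321, -0.067], TCP at [0.172, 0.522, 0.231] pointing down, gripper open.
Joint ranges: [-3.03, 3.03], [-0.79, 2.21], [0.23, 2.52], [-1.04, 4.18], [0, 3.07], [-2.55, 2.55]. Speed limits (rad/s): [2.22, 2.22, 2.57, 3.14, 3.14, 3.14].

### API

Orientations are given as a unit quaternion [x, y, z, w].
In Python, from workcell import env gives the robot as it stands.
- The arm moves only by the tool carry_out, never from a script. Its argument "moves" is a list of rows, each an object with "hand": the closure, from 0 (fully open) to 1 (shut); "offset": the shift along the tool's x, y, z in mm, a list of three; "angular": the turn, a rotation vector about the tool's x, y, z in degrees, a list of three. In form: [{"hand": hand, "offset": [tx, ty, tz], "angular": [ax, ay, az]}, ...]. A call has 1 to 10 rows; each row is the pose to reach, as a shift and turn from the pose commanded when the call began, along the tool's axes at that moment; what a row does not reach only later rows make up. A row lasts 1/8 s, in which the tool goes at most 62.5 mm and 10.7 degrees, less where a joint would pass 70% of its speed; a pose out of reach is approached as far as the arm can. A call with a gripper value outside its range is refused whole. The fingers move at their own pace and stop on an object; the grip force is fixed at half the most. Time passes only in rows, so rows that repeat a pose let the fingers close. It gives the time, the measured TCP pose, the force and the opening at its end, in the units of the state.
- env.get_obs(): the state, without advancing time (a new reading comes with each control period).
- env.read_camera(name): name is "side" or "top" or "wrist"; returns the picture (400x640x3 uint8, blue, green, red); there is no depth.
- env.get_calibration(name): a dict with "intrinsics" (3x3 intrinsics, pixels), "R" (3x3) and "t" (3): a world point X has camera coordinates R X + t; the wrist camera has in their place "mount" (4x4, takes a point from camera to tool coordinates, whose origin is the TCP and whose axes are the flange's). Camera axes: x right, y down, z forward; pixel columns grow to the right and rows downward; lengths in m; the calibration is good to about 2 mm. A picture is of the moment at which its call begins: read the wrist's pose just before it. get_calibration takes no time and is no camera call.
- env.job_done(): hands the job in, once; it reports no verdict.
Trained networks look in the newest picture that a camera, given by its name, has taken for a name from the list of things; names that differ only in an ending like _2 or _b are one class to them, and where a whole thing is asked for, a point or a joint stands for the part that bears it (a point fixed in the world has none). Each returns a list of dicts, best first, with "p" (0 to 1); they miss things now and then, are a little off and sometimes report something else, mostly with a low value. They report only what shows in the picture. A call takes as long as a camera call. They do not tell look-alikes from the thing itself.
- env.recognise(camera, name): "rect" ([left, top, right, bottom] in pixels, round what is visible of it).
- env.spot_point(camera, name): "pixel" ([row, column] in pixels: a listed point, or the origin of a listed thing).
The state is a dict: "time_s": time; "joint_positions": joint angles; "joint_vel": joint speeds; "effort": joint torques, N m; "tcp_pos": TCP position; "orientation": TCP orientation; "contact_force": force on the tool from outside, world axes, zero at the start; "moment": the same for the moment, N m; "opening": finger opening in m.
Only numpy, scipy, OpenCV 4.12 (cv2) and the standard library are available. Lean on these libraries where they do the work, as an engineer would, in place of code of your own. Each camera call takes 0.05 s, during which the arm holds its last target.

## Working session

There is one attempt and no reset: what is moved stays moved. The work goes in short steps, Python scripts to look and compute and a tool call to move; the robot and the scene stay as the last step left them, time stands still between calls to the robot, and variables do not carry over. Pictures are saved under pics/ and viewed, and the job is handed in when it is done.

Besides the shell and the picture viewer there is one more tool, called after "Emit:" by a JSON object that holds its "method" and its "body". carry_out: Moves the arm, as the interface text tells. Its arguments: {"type":"object","properties":{"moves":{"type":"array","items":{"type":"object","properties":{"hand":{"type":"number"},"offset":{"type":"array","items":{"type":"number"}},"angular":{"type":"array","items":{"type":"number"}}}}}},"required":["moves"]}

```bash
ls; mkdir -p pics
cat > h.py <<'E'
import numpy as np, cv2
from scipy.spatial.transform import Rotation as Rot
from workcell import env
def cam(name):
    c=env.get_calibration(name)
    K=np.array(c["intrinsics"])
    if "mount" in c:
        o=env.get_obs(); M=np.array(c["mount"])
        T=np.eye(4);T[:3,:3]=Rot.from_quat(o["orientation"]).as_matrix();T[:3,3]=o["tcp_pos"]
        W=T@M; R=W[:3,:3].T; t=-R@W[:3,3]
    else: R=np.array(c["R"]);t=np.array(c["t"])
    return K,R,t
def proj(C,X):
    K,R,t=C; p=(np.atleast_2d(X)@R.T+t)@K.T
    return p[:,:2]/p[:,2:]
def ray(C,uv,z):
    K,R,t=C; d=R.T@np.linalg.solve(K,[uv[0],uv[1],1.]); o=-R.T@t
    return o+d*(z-o[2])/d[2]
def snap(name,fn):
    C=cam(name); im=env.read_camera(name); cv2.imwrite("pics/"+fn,im); return C,im
E
python3 - <<'E'
from h import *
print(env.get_obs(), env.grip_point_offset)
for n in ("side","top","wrist"):
    C,im=snap(n,n+"0.png"); print(n,(-C[1].T@C[2]).round(3),C[0].round(1).tolist(),C[1].round(2).tolist())
    for k in ("crank_hub","crank_grip","crank","shaft_top","crosshead","press","mat"):
        try: print(k,[(round(d["p"],2),[round(v) for v in d["pixel"]]) for d in env.spot_point(n,k)][:4])
        except Exception as e: print(k,e)
E
```

```text
pics
{'time_s': 0.0, 'joint_positions': array([ 1.18642423e+00,  3.00430847e-01,  1.52158852e+00, -3.55339545e-06,
        1.32069605e+00, -6.66322742e-02]), 'joint_vel': array([-4.08935868e-04, -2.84805470e-03, -2.88551451e-04, -1.13907009e-03,
       -7.24797966e-05,  3.74775892e-04]), 'effort': array([ 6.96829807e-05, -5.43516827e+01, -3.61780679e+01, -5.91902335e-05,
        4.13201065e-03, -1.21925668e-04]), 'tcp_pos': array([0.17176305, 0.52224347, 0.23074025]), 'orientation': array([ 1.58201992e-01,  9.87406610e-01, -5.47557574e-04, -1.23845975e-04]), 'contact_force': array([ 1.2653295 , -0.15305935, -0.96628209]), 'moment': array([-0.00327255, -0.00013356,  0.03175689]), 'opening': 0.08494281124960533} 0.0187
side [0.456 0.919 1.248] [[450.1, 0.0, 327.8], [0.0, 450.1, 197.6], [0.0, 0.0, 1.0]] [[-1.0, -0.1, -0.0], [-0.07, 0.76, -0.64], [0.07, -0.64, -0.76]]
crank_hub [(0.86, [172, 291]), (0.81, [172, 340])]
crank_grip [(0.93, [168, 260]), (0.88, [186, 326]), (0.82, [121, 392])]
crank [(0.93, [174, 293]), (0.7, [178, 338]), (0.51, [148, 390])]
shaft_top [(0.84, [222, 326]), (0.
[... 157 characters left out ...]
.0, 207.4], [0.0, 0.0, 1.0]] [[-0.02, -1.0, -0.01], [-0.99, 0.02, -0.13], [0.13, 0.0, -0.99]]
crank_hub [(0.73, [274, 454]), (0.64, [171, 388]), (0.52, [221, 398])]
crank_grip [(0.73, [215, 371]), (0.7, [223, 398]), (0.68, [280, 483]), (0.59, [146, 388])]
crank [(0.69, [275, 454]), (0.67, [225, 398]), (0.57, [176, 389]), (0.27, [196, 236])]
shaft_top [(0.97, [216, 281])]
crosshead [(0.82, [218, 280])]
press [(0.94, [229, 286])]
mat [(0.91, [223, 380]), (0.44, [193, 236])]
wrist [0.092 0.548 0.374] [[307.4, 0.0, 313.3], [0.0, 307.4, 198.5], [0.0, 0.0, 1.0]] [[0.31, 0.95, 0.0], [0.9, -0.3, 0.33], [0.31, -0.1, -0.95]]
crank_hub []
crank_grip []
crank []
shaft_top []
crosshead []
press []
mat []
```

View pics/side0.png

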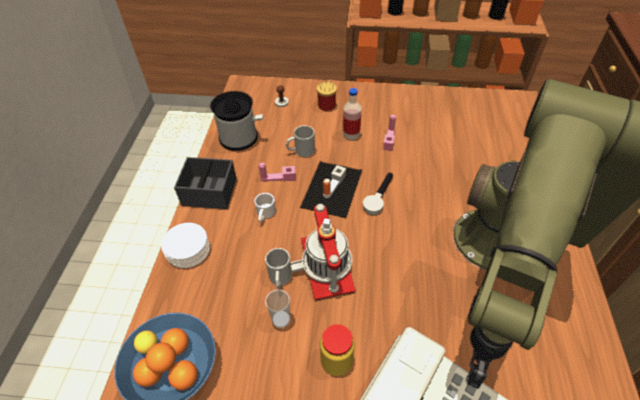

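View pics/top0.png

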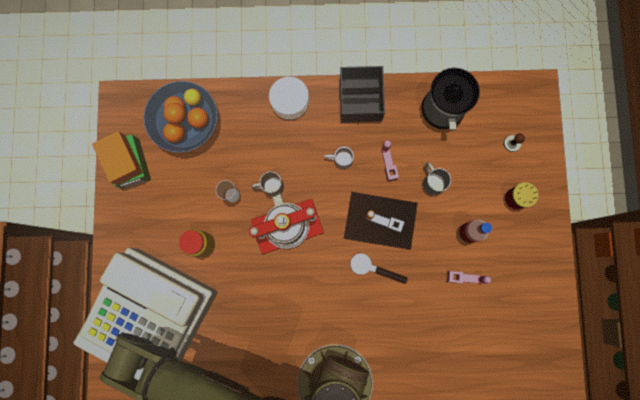

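View pics/wrist0.png

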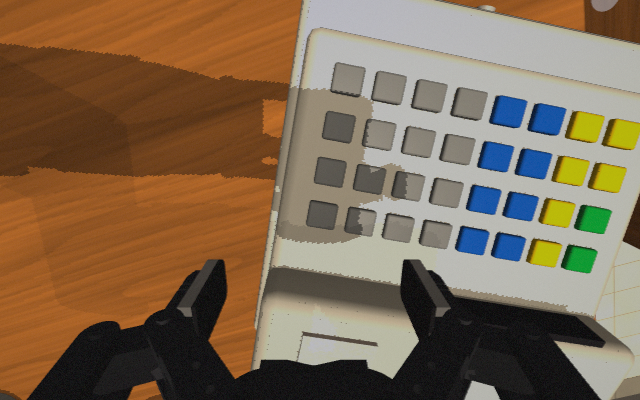

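Run:
```python
import cv2,numpy as np
a=cv2.imread("pics/top0.png")[120:320,200:520]
cv2.imwrite("pics/topcrop.png",cv2.resize(a,None,fx=2.5,fy=2.5,interpolation=3))
a=cv2.imread("pics/side0.png")[90:290,210:430]
cv2.imwrite("pics/sidecrop.png",cv2.resize(a,None,fx=3,fy=3,interpolation=3))
```

```text
(no output)
```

View pics/topcrop.png

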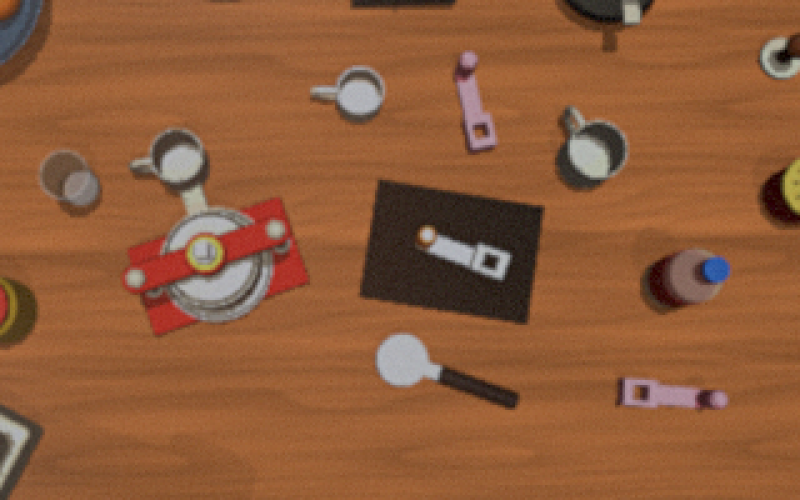

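View pics/sidecrop.png

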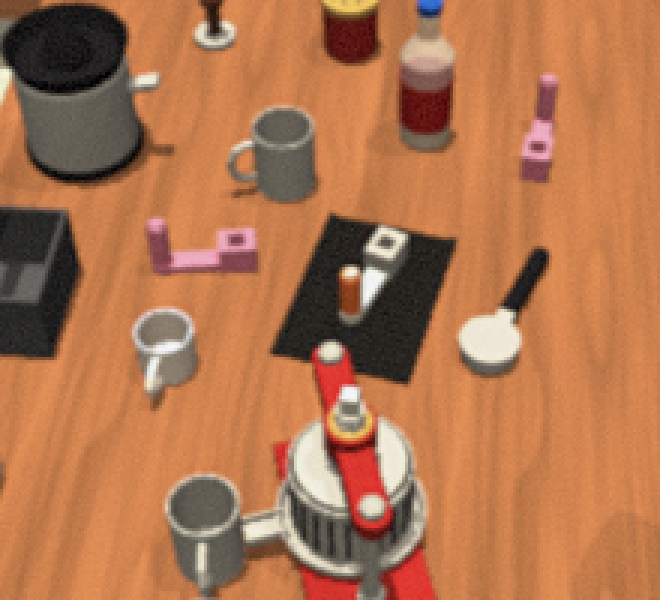

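The things that could be taken for the crank in the top image are:
- The pink crank at about (389,160).
- The pink crank at about (470,278).
- The crank on the black mat, with its hub at about (396,224) and an orange handle at about (371,214).

The portafilter at (375,268) has a roughly similar shape. I choose the one on the mat, since it is steel with an orange handle. The crops confirm this. Next I'll triangulate.

```bash
cat >> h.py <<'E'
def tri(obs):
    A=[];b=[]
    for C,uv in obs:
        K,R,t=C; d=R.T@np.linalg.solve(K,[uv[0],uv[1],1.]); d/=np.linalg.norm(d); o=-R.T@t
        P=np.eye(3)-np.outer(d,d); A.append(P); b.append(P@o)
    X=np.linalg.solve(sum(A),sum(b)); return X,[np.round(proj(C,X)[0]-np.array(uv),1).tolist() for C,uv in obs]
E
python3 - <<'E'
from h import *
T=cam("top");S=cam("side")
def tc(x,y): return (200+x/2.5,120+y/2.5)
def sc(x,y): return (210+x/3,90+y/3)
print("hubtop ray", ray(T,tc(491,261),.048), ray(S,sc(386,244),.048))
print("griptop", ray(T,tc(428,236),.084), ray(S,sc(350,270),.084))
print("shaft", tri([(T,tc(206,251)),(S,sc(349,393))]))
print("pillar nuts", [ray(T,tc(*p),.195) for p in ((276,229),(135,277))],[ray(S,sc(*p),.195) for p in ((331,352),(371,507))])
print("mat", [ray(T,tc(*p),.008).round(3) for p in ((379,181),(543,207),(526,323),(361,296))])
E
```

```text
hubtop ray [ 0.53376976 -0.23043035  0.048     ] [ 0.53031086 -0.21835126  0.048     ]
griptop [ 0.56658306 -0.1416381   0.084     ] [ 0.56657459 -0.1388205   0.084     ]
shaft (array([0.53893795, 0.14579885, 0.22383432]), [[-0.0, 0.0], [-0.0, -0.0]])
pillar nuts [array([0.56778846, 0.05972265, 0.195     ]), array([0.51124298, 0.23846209, 0.195     ])] [array([0.56420806, 0.07443009, 0.195     ]), array([0.50842683, 0.25239148, 0.195     ])]
mat [array([ 0.656, -0.081,  0.008]), array([ 0.613, -0.313,  0.008]), array([ 0.449, -0.281,  0.008]), array([ 0.492, -0.051,  0.008])]
```

```bash
cat >> h.py <<'E'
def plan(pos,yaw,P=None,Q=None):
    """offset mm / angular deg from the present pose (measured) to tool-down TCP pos with tool-x yaw deg"""
    o=env.get_obs(); p=np.array(o["tcp_pos"] if P is None else P); R=Rot.from_quat(o["orientation"] if Q is None else Q)
    y=np.radians(yaw); x=np.array([np.cos(y),np.sin(y),0]); z=np.array([0,0,-1.]); Rt=Rot.from_matrix(np.c_[x,np.cross(z,x),z])
    off=R.inv().apply(np.array(pos)-p)*1000; ang=(R.inv()*Rt).as_rotvec(degrees=True)
    return off.round(1).tolist(),ang.round(1).tolist()
def st():
    o=env.get_obs(); R=Rot.from_quat(o["orientation"]).as_matrix()
    print("t",round(o["time_s"],2),"tcp",np.round(o["tcp_pos"],4),"yaw",round(np.degrees(np.arctan2(R[1,0],R[0,0])),2),"z",R[:,2].round(3),"F",np.round(o["contact_force"],1),"M",np.round(o["moment"],2),"op",round(o["opening"],4),"j",np.round(o["joint_positions"],2))
E
python3 - <<'E'
from h import *
st(); print(plan([.539,.147,.36],68))
E
```

```text
t 1.2 tcp [0.1719 0.5224 0.2313] yaw 161.79 z [-0. -0. -1.] F [ 0.1  0.1 -0.4] M [ 0.01  0.02 -0.02] op 0.0855 j [ 1.19  0.3   1.52 -0.    1.32 -0.07]
([-466.1, -241.9, -128.7], [-0.0, 0.0, 93.8])
```

Emit:
{"method": "carry_out", "body": {"moves": [{"hand": 0,"offset": [-45,-20,-50],"angular": [0,0,10]},{"hand": 0,"offset": [-100,-50,-90],"angular": [0,0,20]},{"hand": 0,"offset": [-150,-75,-128],"angular": [0,0,30]},{"hand": 0,"offset": [-205,-105,-128],"angular": [0,0,40]},{"hand": 0,"offset": [-260,-135,-128],"angular": [0,0,50]},{"hand": 0,"offset": [-315,-160,-128],"angular": [0,0,60]},{"hand": 0,"offset": [-370,-190,-128],"angular": [0,0,70]},{"hand": 0,"offset": [-420,-218,-128],"angular": [0,0,80]},{"hand": 0,"offset": [-466,-242,-128],"angular": [0,0,90]},{"hand": 0,"offset": [-466,-242,-128],"angular": [0,0,94]}]}}

```text
time_s: 2.45
tcp_pos: [0.5408, 0.1439, 0.3583]
orientation: [0.832, 0.554, -0.001, -0.0]
contact_force: [-0.2, 0.5, -0.3]
opening: 0.0851
```

Run:
```python
from h import *
st()
C,im=snap("wrist","w1.png")
print(env.spot_point("wrist","shaft_top")[:2],env.spot_point("wrist","crosshead")[:2]); st()
```

```text
t 2.45 tcp [0.5408 0.1439 0.3583] yaw 67.33 z [-0.001 -0.001 -1.   ] F [-0.2  0.5 -0.3] M [-0.   -0.01  0.08] op 0.0851 j [ 0.19  0.26  1.28 -0.    1.6   0.59]
[{'pixel': [178.2, 308.7], 'p': 0.97}] []
t 2.6 tcp [0.5389 0.1468 0.3591] yaw 67.84 z [-0.  0. -1.] F [ 0.6 -0.4  0.1] M [ 0.04 -0.01  0.02] op 0.0858 j [0.2  0.26 1.28 0.   1.6  0.59]
```

View pics/w1.png

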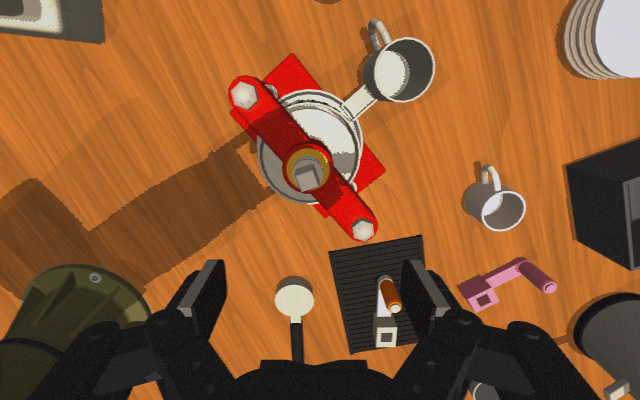

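Run:
```python
from h import *
st()
C,im=snap("wrist","w2.png")
print(env.spot_point("wrist","shaft_top")[:2]); st()
c=im[135:220,255:365]
cv2.imwrite("pics/w2c.png",cv2.resize(c,None,fx=7,fy=7,interpolation=cv2.INTER_CUBIC))
```

```text
t 2.6 tcp [0.5389 0.1468 0.3591] yaw 67.84 z [-0.  0. -1.] F [ 0.6 -0.4  0.1] M [ 0.04 -0.01  0.02] op 0.0858 j [0.2  0.26 1.28 0.   1.6  0.59]
[{'pixel': [183.8, 310.7], 'p': 0.56}]
t 2.7 tcp [0.5386 0.1475 0.3595] yaw 67.94 z [ 0.  0. -1.] F [-0.5 -0.1  0. ] M [-0.01  0.01 -0.01] op 0.0855 j [0.2  0.26 1.28 0.   1.6  0.59]
```

View pics/w2c.png

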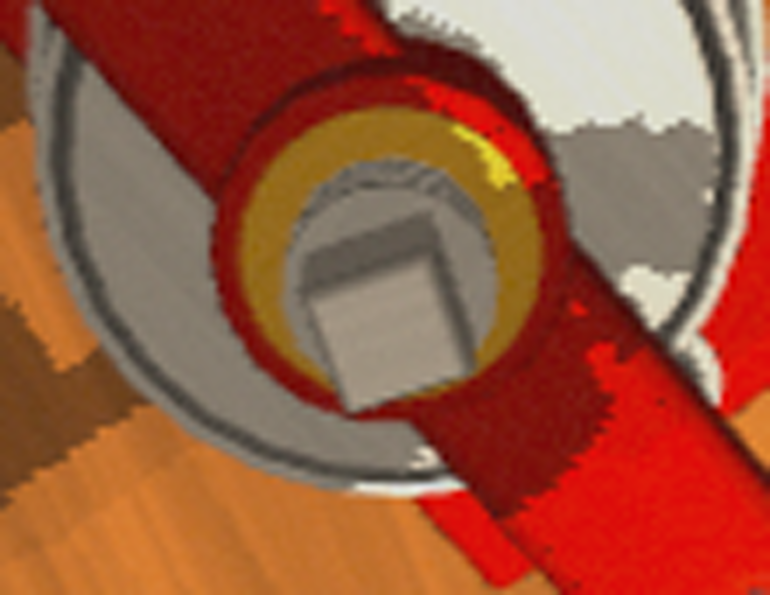

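Emit:
{"method": "carry_out", "body": {"moves": [{"hand": 0,"offset": [-50,0,0],"angular": [0,0,0]},{"hand": 0,"offset": [-95,0,0],"angular": [0,0,0]},{"hand": 0,"offset": [-95,0,0],"angular": [0,0,0]},{"hand": 0,"offset": [-95,0,0],"angular": [0,0,0]}]}}

```text
time_s: 3.2
tcp_pos: [0.5029, 0.0598, 0.3596]
orientation: [0.83, 0.558, 0.0, 0.0]
contact_force: [0.7, -0.3, -1.6]
opening: 0.0854
```

Run:
```python
from h import *
st()
C,im=snap("wrist","w3.png")
print(env.spot_point("wrist","shaft_top")[:2],env.spot_point("wrist","crank_hub")[:2],env.spot_point("wrist","crank_grip")[:2]); st()
cv2.imwrite("pics/w3c.png",cv2.resize(im[20:140,240:400],None,fx=5,fy=5,interpolation=cv2.INTER_CUBIC))
cv2.imwrite("pics/w3d.png",cv2.resize(im[140:300,270:470],None,fx=4,fy=4,interpolation=cv2.INTER_CUBIC))
import pickle; pickle.dump(C,open("C3.pkl","wb"))
```

```text
t 3.2 tcp [0.5029 0.0598 0.3596] yaw 67.87 z [ 0.001  0.    -1.   ] F [ 0.7 -0.3 -1.6] M [ 0.   -0.06 -0.02] op 0.0854 j [0.05 0.14 1.43 0.   1.58 0.43]
[{'pixel': [67.2, 311.1], 'p': 0.65}] [{'pixel': [286.5, 389.1], 'p': 0.86}, {'pixel': [252.5, 486.7], 'p': 0.86}] [{'pixel': [248.6, 398.8], 'p': 0.77}]
t 3.4 tcp [0.5032 0.0599 0.3591] yaw 67.88 z [-0.  0. -1.] F [-0.1  0.9  0.1] M [-0.    0.05  0.03] op 0.0855 j [0.05 0.14 1.43 0.   1.58 0.43]
```

View pics/w3.png

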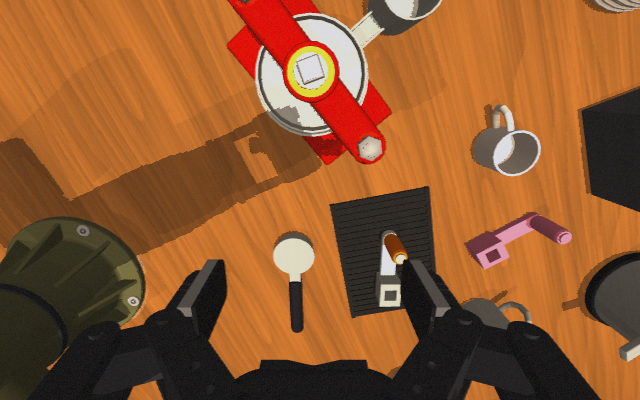

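View pics/w3c.png

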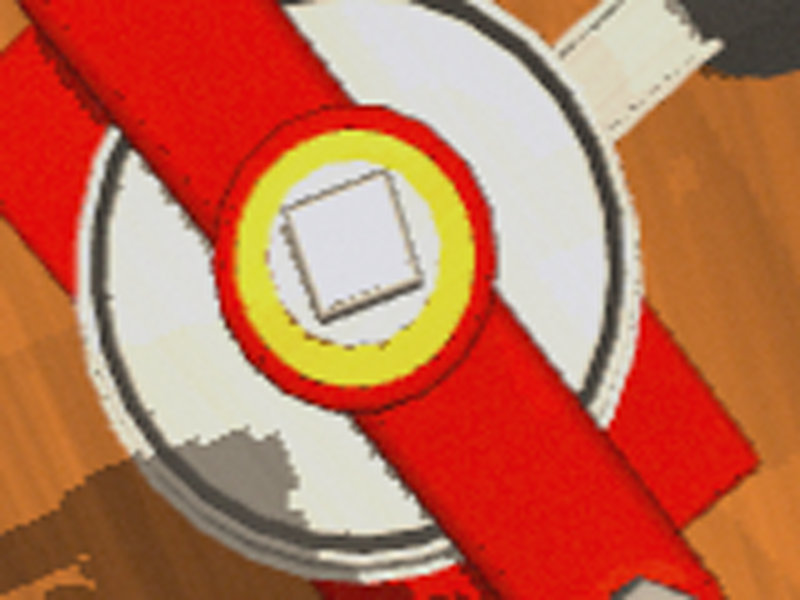

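View pics/w3d.png

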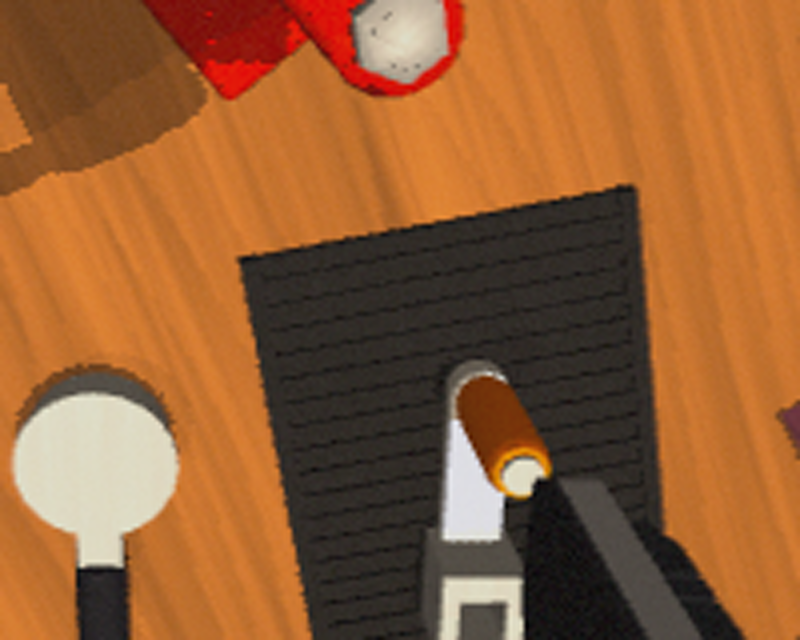

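Run:
```python
from h import *
import pickle
C3=pickle.load(open("C3.pkl","rb"))
c=env.get_calibration("wrist");M=np.array(c["mount"])
def camat(p,yaw):
    y=np.radians(yaw);x=np.array([np.cos(y),np.sin(y),0]);z=np.array([0,0,-1.])
    T=np.eye(4);T[:3,:3]=np.c_[x,np.cross(z,x),z];T[:3,3]=p;W=T@M;R=W[:3,:3].T;return np.array(c["intrinsics"]),R,-R@W[:3,3]
C2=camat([.5389,.1468,.3591],67.84)
for a in ((311.,183.),(310.7,183.8)):
  for b in ((310.8,69.),(311.1,67.2)): print(tri([(C2,a),(C3,b)]))
q3=np.array([(286,208),(387,172),(420,280),(323,320)])/5+[240,20]
q2=np.array([(315,297),(430,262),(475,372),(350,412)])/7+[255,135]
for C,q in ((C3,q3),(C2,q2)):
  P=np.array([ray(C,u,.226) for u in q]); print(P.mean(0).round(4)); 
  for i in range(4):
    d=P[(i+1)%4]-P[i]; print(round(np.linalg.norm(d)*1000,1), round(np.degrees(np.arctan2(d[1],d[0]))%90,1))
# crank
hub=np.array([(443,577),(522,577)])
h=[ray(C3,(p[0]/4+270,p[1]/4+140),.048) for p in ((484,613),)]
print("hub socket",h, ray(C3,(522/4+270,476/4+140),.084))
a=np.array([(441,540),(445,400)])/4+[270,140]; a2=np.array([(503,540),(508,400)])/4+[270,140]
for s in (a,a2):
  d=ray(C3,s[1],.020)-ray(C3,s[0],.020);print(np.degrees(np.arctan2(d[1],d[0])))
e=[ray(C3,np.array(p)/4+[270,140],.008).round(3) for p in ((241,258),(634,186),(313,640))];print("mat",e)
```

```text
(array([0.53944317, 0.15435133, 0.23725207]), [[-0.2, -0.0], [0.3, 0.0]])
(array([0.53997486, 0.15527172, 0.24090572]), [[-0.1, -0.0], [0.1, 0.0]])
(array([0.53927972, 0.15426536, 0.23932133]), [[-0.1, -0.0], [0.1, 0.0]])
(array([0.53980972, 0.15518017, 0.242922  ]), [[0.0, 0.0], [-0.0, -0.0]])
[0.5394 0.1551 0.226 ]
17.5 85.9
17.4 86.6
17.4 88.9
18.3 86.8
[0.5384 0.1512 0.226 ]
15.9 85.2
16.3 89.7
17.7 86.4
16.6 83.5
hub socket [array([ 0.53556152, -0.22062979,  0.048     ])] [ 0.56778723 -0.13802151  0.084     ]
70.51016350577815
71.09227111120806
mat [array([ 0.493, -0.041,  0.008]), array([ 0.658, -0.073,  0.008]), array([ 0.455, -0.236,  0.008])]
```

Run:
```python
from h import *
st(); print(plan([.535,-.221,.16],70))
```

```text
t 3.4 tcp [0.5032 0.0599 0.3591] yaw 67.88 z [-0.  0. -1.] F [-0.1  0.9  0.1] M [-0.    0.05  0.03] op 0.0855 j [0.05 0.14 1.43 0.   1.58 0.43]
([-248.2, 135.3, 199.0], [-0.0, 0.0, -2.1])
```

Emit:
{"method": "carry_out", "body": {"moves": [{"hand": 0,"offset": [-50,27,0],"angular": [0,0,0]},{"hand": 0,"offset": [-99,54,20],"angular": [0,0,0]},{"hand": 0,"offset": [-140,76,60],"angular": [0,0,-1]},{"hand": 0,"offset": [-180,98,100],"angular": [0,0,-2]},{"hand": 0,"offset": [-215,117,140],"angular": [0,0,-2]},{"hand": 0,"offset": [-240,131,175],"angular": [0,0,-2]},{"hand": 0,"offset": [-248,135,199],"angular": [0,0,-2]},{"hand": 0,"offset": [-248,135,199],"angular": [0,0,-2]},{"hand": 0,"offset": [-248,135,199],"angular": [0,0,-2]}]}}

```text
time_s: 4.53
tcp_pos: [0.5349, -0.2211, 0.1614]
orientation: [0.82, 0.572, 0.0, 0.001]
contact_force: [0.2, -0.3, 0.8]
opening: 0.0856
```

Run:
```python
from h import *
st()
C,im=snap("wrist","w4.png")
print(env.spot_point("wrist","crank_hub")[:2],env.spot_point("wrist","crank_grip")[:2]); st()
cv2.imwrite("pics/w4c.png",cv2.resize(im[60:260,210:410],None,fx=3,fy=3,interpolation=cv2.INTER_CUBIC))
import pickle; pickle.dump(C,open("C4.pkl","wb"))
```

```text
t 4.53 tcp [ 0.5349 -0.2211  0.1614] yaw 69.84 z [ 0.001 -0.    -1.   ] F [ 0.2 -0.3  0.8] M [0.01 0.02 0.02] op 0.0856 j [-0.46  0.43  1.52  0.    1.2  -0.1 ]
[{'pixel': [116.7, 504.4], 'p': 0.95}, {'pixel': [191.6, 312.7], 'p': 0.93}] [{'pixel': [83.4, 317.8], 'p': 0.87}]
t 4.67 tcp [ 0.5348 -0.2212  0.1616] yaw 69.84 z [ 0.002 -0.001 -1.   ] F [-0.5 -0.7 -0.4] M [ 0.02 -0.01 -0.01] op 0.0852 j [-0.46  0.43  1.52 -0.    1.2  -0.1 ]
```

View pics/w4.png

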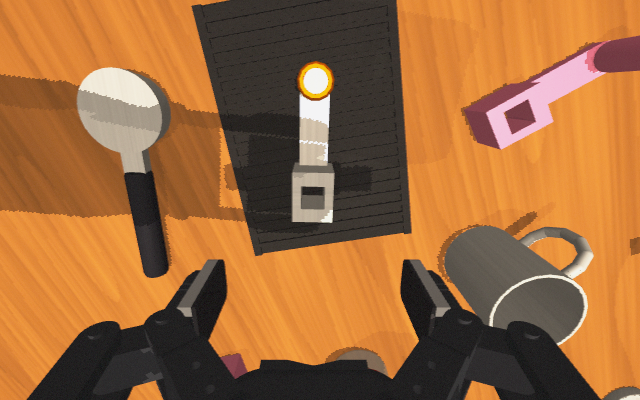

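View pics/w4c.png

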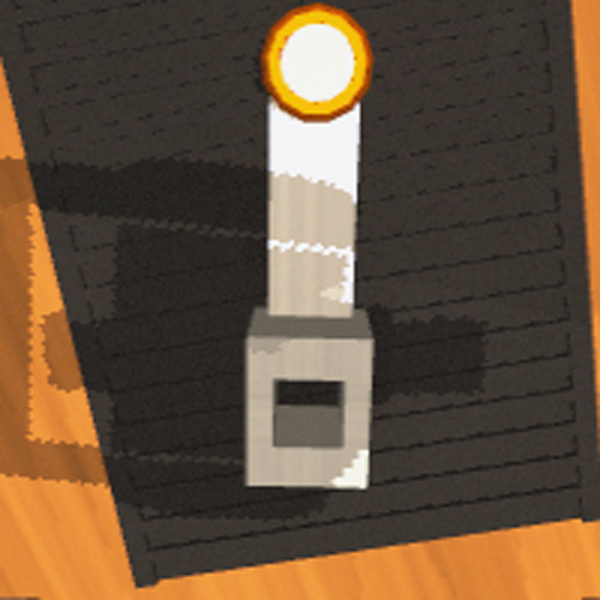

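Run:
```python
from h import *
import pickle
C=pickle.load(open("C4.pkl","rb"))
f=lambda x,y:np.array([210+x/3,60+y/3])
q=[ray(C,f(*p),.048) for p in ((247,338),(373,338),(370,487),(246,487))]
s=[ray(C,f(*p),.048) for p in ((274,380),(344,380),(344,447),(274,447))]
print(np.mean(q,0),np.mean(s,0),[round(np.linalg.norm(q[i]-q[i-1])*1000,1) for i in range(4)])
g=ray(C,f(317,63),.084); print(g)
for h in (np.mean(q,0),np.mean(s,0)):
  d=g-h; print(np.degrees(np.arctan2(d[1],d[0])),np.linalg.norm(d[:2]))
for a,b in ((q[3],q[0]),(q[2],q[1]),(ray(C,f(269,300),.02),ray(C,f(269,110),.02)),(ray(C,f(353,300),.02),ray(C,f(358,130),.02))):
  d=b-a;print("yaw",np.degrees(np.arctan2(d[1],d[0])))
print([ray(C,f(*p),.008).round(3) for p in ((145,585),(590,515))], ray(C,(194,6),.008),ray(C,(396,-2),.008))
```

```text
[ 0.53318709 -0.22500724  0.048     ] [ 0.53326281 -0.22482129  0.048     ] [np.float64(46.2), np.float64(35.9), np.float64(46.1), np.float64(37.4)]
[ 0.56764022 -0.13634699  0.084     ]
68.7640126606707 0.09511917619730198
68.7659577864506 0.09491842154643722
yaw 68.20472479536315
yaw 69.99962804871024
yaw 69.02257175715758
yaw 69.05603327780821
[array([ 0.45 , -0.279,  0.008]), array([ 0.609, -0.307,  0.008])] [ 0.49363313 -0.04393101  0.008     ] [ 0.653921 -0.096542  0.008   ]
```

Run:
```python
from h import *
st(); print(plan([.5332,-.2249,.016],68.9))
```

```text
t 4.67 tcp [ 0.5348 -0.2212  0.1616] yaw 69.84 z [ 0.002 -0.001 -1.   ] F [-0.5 -0.7 -0.4] M [ 0.02 -0.01 -0.01] op 0.0852 j [-0.46  0.43  1.52 -0.    1.2  -0.1 ]
([-4.0, -0.5, 145.6], [0.1, 0.0, 0.9])
```

Emit:
{"method": "carry_out", "body": {"moves": [{"hand": 0,"offset": [-4,-0.5,40],"angular": [0,0,0.9]},{"hand": 0,"offset": [-4,-0.5,80],"angular": [0,0,0.9]},{"hand": 0,"offset": [-4,-0.5,115],"angular": [0,0,0.9]},{"hand": 0,"offset": [-4,-0.5,135],"angular": [0,0,0.9]},{"hand": 0,"offset": [-4,-0.5,145],"angular": [0,0,0.9]},{"hand": 0,"offset": [-4,-0.5,145],"angular": [0,0,0.9]},{"hand": 0.3,"offset": [-4,-0.5,145],"angular": [0,0,0.9]},{"hand": 1,"offset": [-4,-0.5,145],"angular": [0,0,0.9]},{"hand": 1,"offset": [-4,-0.5,145],"angular": [0,0,0.9]},{"hand": 1,"offset": [-4,-0.5,145],"angular": [0,0,0.9]}]}}

```text
time_s: 5.92
tcp_pos: [0.5327, -0.2254, 0.016]
orientation: [0.825, 0.566, 0.0, 0.0]
contact_force: [-0.2, 0.4, 5.4]
opening: 0.0352
```

Run:
```python
from h import *
st()
C,im=snap("wrist","w5.png")
```

```text
t 5.92 tcp [ 0.5327 -0.2254  0.016 ] yaw 68.89 z [ 0.001 -0.001 -1.   ] F [-0.2  0.4  5.4] M [0.13 0.27 0.03] op 0.0352 j [-0.46  0.62  1.6  -0.    0.91 -0.1 ]
```

View pics/w5.png

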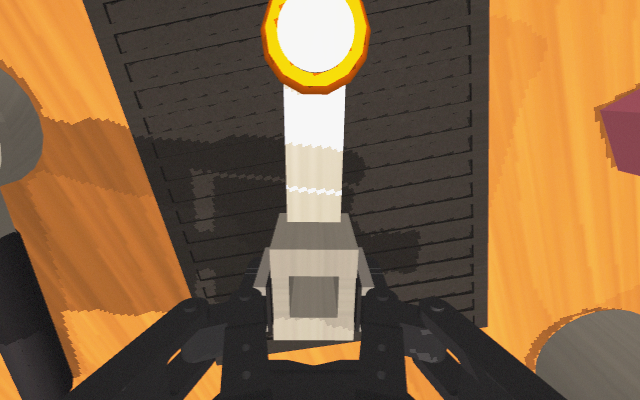

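Run:
```python
from h import *
o=env.get_obs(); C=cam("wrist")
s=[ray(C,p,.048) for p in ((290,276),(338,276),(338,317),(290,317))]
q=[ray(C,p,.048) for p in ((271,249),(357,249),(355,340),(273,340))]
R=Rot.from_quat(o["orientation"])
for a in (s,q):
  m=np.mean(a,0); print(m.round(4), (R.inv().apply(m-o["tcp_pos"])*1000).round(1),[round(np.linalg.norm(a[i]-a[i-1])*1000,1) for i in range(4)])
print(plan([.5394,.1545,.31],86.7))
```

```text
[ 0.5332 -0.2246  0.048 ] [  0.9   0.2 -31.9] [np.float64(20.8), np.float64(20.0), np.float64(20.8), np.float64(21.0)]
[ 0.5332 -0.2247  0.048 ] [  0.9   0.2 -31.9] [np.float64(46.0), np.float64(34.6), np.float64(46.1), np.float64(37.0)]
([356.8, -130.3, -294.1], [0.1, 0.0, -17.8])
```

Emit:
{"method": "carry_out", "body": {"moves": [{"hand": 1,"offset": [0,0,-10],"angular": [0,0,0]},{"hand": 1,"offset": [0,0,-40],"angular": [0,0,0]},{"hand": 1,"offset": [0,0,-90],"angular": [0,0,0]},{"hand": 1,"offset": [0,0,-140],"angular": [0,0,0]},{"hand": 1,"offset": [0,0,-190],"angular": [0,0,0]},{"hand": 1,"offset": [0,0,-240],"angular": [0,0,0]},{"hand": 1,"offset": [0,0,-280],"angular": [0,0,0]},{"hand": 1,"offset": [10,-4,-294],"angular": [0,0,0]},{"hand": 1,"offset": [40,-15,-294],"angular": [0,0,-2]},{"hand": 1,"offset": [80,-30,-294],"angular": [0,0,-4]}]}}

```text
time_s: 7.22
tcp_pos: [0.5326, -0.1385, 0.3076]
orientation: [0.804, 0.594, -0.001, -0.001]
contact_force: [0.6, 0.6, -4.0]
opening: 0.0354
```

Run:
```python
from h import *
st()
print(plan([.5393,.1536,.31],86.7))
```

```text
t 7.22 tcp [ 0.5326 -0.1385  0.3076] yaw 72.9 z [-0.003  0.001 -1.   ] F [ 0.6  0.6 -4. ] M [-0.06 -0.04 -0.01] op 0.0354 j [-0.32  0.26  1.4   0.    1.49 -0.02]
([281.2, -79.5, -2.2], [-0.2, -0.0, -13.8])
```

Emit:
{"method": "carry_out", "body": {"moves": [{"hand": 1,"offset": [45,-13,0],"angular": [0,0,-3]},{"hand": 1,"offset": [95,-27,0],"angular": [0,0,-6]},{"hand": 1,"offset": [145,-41,0],"angular": [0,0,-9]},{"hand": 1,"offset": [195,-55,0],"angular": [0,0,-12]},{"hand": 1,"offset": [240,-68,0],"angular": [0,0,-14]},{"hand": 1,"offset": [270,-76,0],"angular": [0,0,-14]},{"hand": 1,"offset": [280,-79,0],"angular": [0,0,-14]},{"hand": 1,"offset": [280,-79,0],"angular": [0,0,-14]},{"hand": 1,"offset": [280,-79,0],"angular": [0,0,-14]}]}}

```text
time_s: 8.35
tcp_pos: [0.54, 0.1502, 0.309]
orientation: [0.726, 0.687, -0.0, -0.0]
contact_force: [0.2, -0.2, -5.3]
opening: 0.0353
```

Run:
```python
from h import *
st()
snap("wrist","w6.png");_,im=snap("side","s6.png")
cv2.imwrite("pics/s6c.png",cv2.resize(im[130:310,230:430],None,fx=3.3,fy=3.3,interpolation=3))
print(plan([.5393,.1536,.252],86.7)); st()
```

```text
t 8.35 tcp [0.54   0.1502 0.309 ] yaw 86.84 z [-0.001 -0.    -1.   ] F [ 0.2 -0.2 -5.3] M [-0.14 -0.02 -0.02] op 0.0353 j [ 0.21  0.28  1.37 -0.    1.49  0.26]
([3.4, -1.0, 57.3], [-0.0, 0.0, 0.1])
t 8.45 tcp [0.5401 0.1502 0.3093] yaw 86.82 z [-0. -0. -1.] F [ 0.4 -0.2 -3.9] M [-0.11  0.    0.01] op 0.035 j [ 0.21  0.28  1.37 -0.    1.49  0.26]
```

View pics/w6.png

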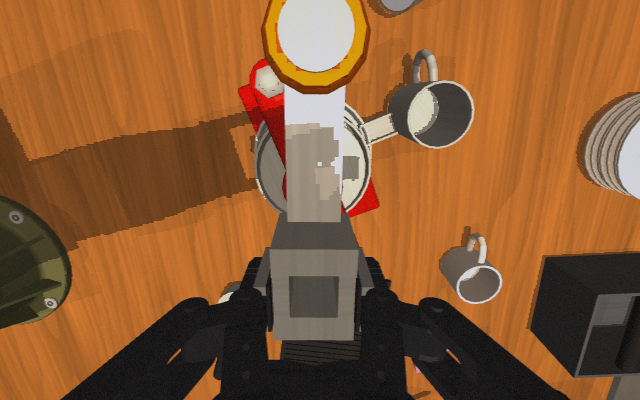

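View pics/s6c.png

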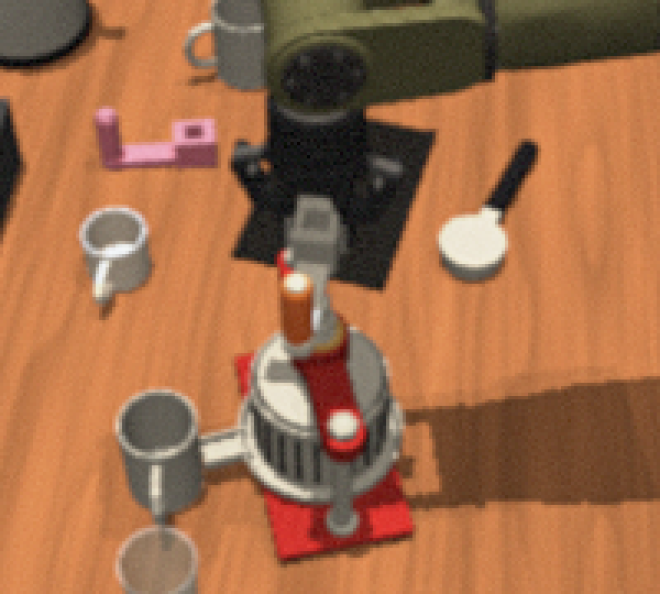

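Emit:
{"method": "carry_out", "body": {"moves": [{"hand": 1,"offset": [3.4,-1,0],"angular": [0,0,0]},{"hand": 1,"offset": [3.4,-1,30],"angular": [0,0,0]},{"hand": 1,"offset": [3.4,-1,55],"angular": [0,0,0]},{"hand": 1,"offset": [3.4,-1,57],"angular": [0,0,0]},{"hand": 1,"offset": [3.4,-1,60],"angular": [0,0,0]},{"hand": 1,"offset": [3.4,-1,60],"angular": [0,0,0]}]}}

```text
time_s: 9.2
tcp_pos: [0.5395, 0.1546, 0.2502]
orientation: [0.726, 0.688, 0.001, 0.0]
contact_force: [0.0, -0.8, -5.4]
opening: 0.0354
```

Run:
```python
from h import *
st()
print(plan([.5393,.1536,.238],86.7))
```

```text
t 9.2 tcp [0.5395 0.1546 0.2502] yaw 86.89 z [ 0.001  0.    -1.   ] F [ 0.  -0.8 -5.4] M [-0.1   0.03 -0.03] op 0.0354 j [0.21 0.31 1.46 0.   1.37 0.27]
([-1.0, -0.2, 12.2], [0.1, -0.0, 0.2])
```

Free so far. Lower gently.

Emit:
{"method": "carry_out", "body": {"moves": [{"hand": 1,"offset": [-0.7,0,3],"angular": [0,0,0]},{"hand": 1,"offset": [-0.7,0,6],"angular": [0,0,0]},{"hand": 1,"offset": [-0.7,0,9],"angular": [0,0,0]}]}}

```text
time_s: 9.57
tcp_pos: [0.5392, 0.1538, 0.2401]
orientation: [0.726, 0.688, 0.0, 0.0]
contact_force: [-0.6, 0.1, -4.6]
opening: 0.0352
```

```bash
python3 -c "
from h import *
st()"
```

```text
t 9.57 tcp [0.5392 0.1538 0.2401] yaw 86.89 z [ 0. -0. -1.] F [-0.6  0.1 -4.6] M [-0.12 -0.01  0.02] op 0.0352 j [ 0.21  0.32  1.48 -0.    1.35  0.27]
```

Emit:
{"method": "carry_out", "body": {"moves": [{"hand": 1,"offset": [0,0,2.5],"angular": [0,0,0]},{"hand": 1,"offset": [0,0,5],"angular": [0,0,0]},{"hand": 1,"offset": [0,0,7],"angular": [0,0,0]}]}}

```text
time_s: 9.95
tcp_pos: [0.5392, 0.1538, 0.2331]
orientation: [0.726, 0.688, -0.0, -0.0]
contact_force: [-0.8, -1.2, -4.3]
opening: 0.035
```

```bash
python3 -c "
from h import *
st()"
```

```text
t 9.95 tcp [0.5392 0.1538 0.2331] yaw 86.89 z [-0. -0. -1.] F [-0.8 -1.2 -4.3] M [-0.08  0.04 -0.01] op 0.035 j [0.21 0.32 1.49 0.   1.33 0.27]
```

Emit:
{"method": "carry_out", "body": {"moves": [{"hand": 1,"offset": [0,0,2.5],"angular": [0,0,0]},{"hand": 1,"offset": [0,0,5],"angular": [0,0,0]},{"hand": 1,"offset": [0,0,7],"angular": [0,0,0]}]}}

```text
time_s: 10.32
tcp_pos: [0.5392, 0.1538, 0.2261]
orientation: [0.726, 0.688, -0.0, -0.0]
contact_force: [0.0, -0.3, -5.2]
opening: 0.0351
```

```bash
python3 -c "
from h import *
st()"
```

```text
t 10.32 tcp [0.5392 0.1538 0.2261] yaw 86.89 z [-0. -0. -1.] F [ 0.  -0.3 -5.2] M [-0.07  0.05 -0.05] op 0.0351 j [ 0.21  0.33  1.5  -0.    1.32  0.27]
```

Emit:
{"method": "carry_out", "body": {"moves": [{"hand": 1,"offset": [0,0,2],"angular": [0,0,0]},{"hand": 1,"offset": [0,0,4],"angular": [0,0,0]},{"hand": 1,"offset": [0,0,5],"angular": [0,0,0]}]}}

```text
time_s: 10.7
tcp_pos: [0.5394, 0.1539, 0.2232]
orientation: [0.726, 0.688, 0.001, 0.001]
contact_force: [-8.5, -1.8, 17.2]
opening: 0.0354
```

```bash
python3 -c "
from h import *
st(); snap('wrist','w7.png')"
```

```text
t 10.7 tcp [0.5394 0.1539 0.2232] yaw 86.9 z [ 0.002  0.    -1.   ] F [-8.5 -1.8 17.2] M [-0.45  1.68  0.01] op 0.0354 j [ 0.21  0.33  1.5  -0.    1.31  0.27]
```

View pics/w7.png

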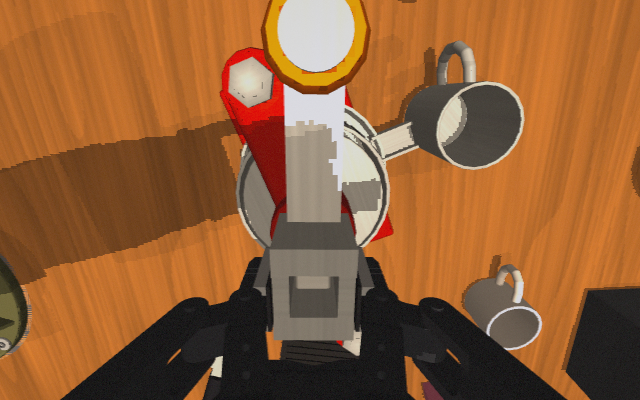

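```bash
python3 -c "
import cv2
im=cv2.imread('pics/w7.png')[235:345,255:375]
cv2.imwrite('pics/w7c.png',cv2.resize(im,None,fx=5,fy=5,interpolation=2))"
```

```text
(no output)
```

View pics/w7c.png

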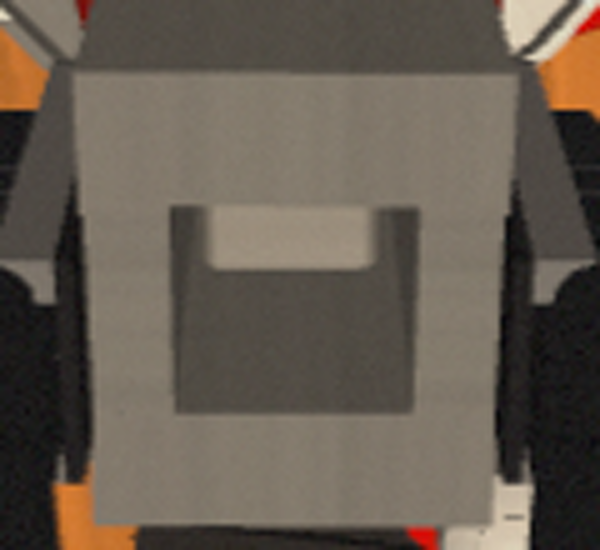

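Emit:
{"method": "carry_out", "body": {"moves": [{"hand": 1,"offset": [0,-0.8,-1.5],"angular": [0,0,0]},{"hand": 1,"offset": [0,-0.6,-1.5],"angular": [0,0,-10]},{"hand": 1,"offset": [0,-0.5,-1.8],"angular": [0,0,-20]},{"hand": 1,"offset": [0.1,-0.3,-2.1],"angular": [0,0,-30]}]}}

```text
time_s: 11.25
tcp_pos: [0.5396, 0.1542, 0.2239]
orientation: [0.521, 0.853, 0.001, 0.001]
contact_force: [3.9, 1.8, 0.4]
opening: 0.0352
```

```bash
python3 -c "
from h import *
st()"
```

```text
t 11.25 tcp [0.5396 0.1542 0.2239] yaw 117.19 z [ 0.002  0.001 -1.   ] F [3.9 1.8 0.4] M [ 0.21 -0.64 -0.49] op 0.0352 j [ 0.21  0.33  1.5   0.    1.31 -0.26]
```

Emit:
{"method": "carry_out", "body": {"moves": [{"hand": 1,"offset": [0,0.15,-0.3],"angular": [0,0,-10]},{"hand": 1,"offset": [0,0.3,-0.6],"angular": [0,0,-20]},{"hand": 1,"offset": [0.1,0.45,-1.0],"angular": [0,0,-30]},{"hand": 1,"offset": [0.2,0.6,-1.3],"angular": [0,0,-40]},{"hand": 1,"offset": [0.3,0.7,-1.6],"angular": [0,0,-50]},{"hand": 1,"offset": [0.45,0.8,-2.0],"angular": [0,0,-60]},{"hand": 1,"offset": [0.6,0.85,-2.3],"angular": [0,0,-70]},{"hand": 1,"offset": [0.75,0.9,-2.6],"angular": [0,0,-80]},{"hand": 1,"offset": [0.9,0.9,-3.0],"angular": [0,0,-90]},{"hand": 1,"offset": [1.0,0.9,-3.3],"angular": [0,0,-100]}]}}

```text
time_s: 12.5
tcp_pos: [0.54, 0.156, 0.2272]
orientation: [-0.319, 0.948, 0.0, 0.002]
contact_force: [3.7, 5.9, -0.7]
opening: 0.0351
```

```bash
python3 -c "
from h import *
st()"
```

```text
t 12.5 tcp [0.54   0.156  0.2272] yaw -142.8 z [ 0.003  0.002 -1.   ] F [ 3.7  5.9 -0.7] M [ 0.98 -0.71 -0.41] op 0.0351 j [ 0.22  0.33  1.49  0.    1.32 -2.  ]
```

Emit:
{"method": "carry_out", "body": {"moves": [{"hand": 1,"offset": [-0.5,0.5,-0.3],"angular": [0,0,-10]},{"hand": 1,"offset": [-0.5,0.6,-0.6],"angular": [0,0,-20]},{"hand": 1,"offset": [-0.5,0.6,-0.8],"angular": [0,0,-25]},{"hand": 1,"offset": [-0.5,0.6,-0.8],"angular": [0,0,-25]}]}}

```text
time_s: 13.0
tcp_pos: [0.5397, 0.1564, 0.228]
orientation: [-0.514, 0.858, 0.0, 0.001]
contact_force: [1.6, 3.9, 2.2]
opening: 0.0352
```

```bash
python3 -c "
from h import *
st()"
```

```text
t 13.0 tcp [0.5397 0.1564 0.228 ] yaw -118.15 z [ 0.002  0.001 -1.   ] F [1.6 3.9 2.2] M [ 0.64 -0.27 -0.16] op 0.0352 j [ 0.22  0.33  1.49  0.    1.32 -2.43]
```

Emit:
{"method": "carry_out", "body": {"moves": [{"hand": 0,"offset": [0,0,0],"angular": [0,0,0]},{"hand": 0,"offset": [0,0,0],"angular": [0,0,0]},{"hand": 0,"offset": [0,0,-5],"angular": [0,0,0]},{"hand": 0,"offset": [0,0,-12],"angular": [0,0,10]},{"hand": 0,"offset": [0,0,-12],"angular": [0,0,20]},{"hand": 0,"offset": [0,0,-12],"angular": [0,0,30]},{"hand": 0,"offset": [0,0,-12],"angular": [0,0,40]},{"hand": 0,"offset": [0,0,-12],"angular": [0,0,50]},{"hand": 0,"offset": [0,0,-12],"angular": [0,0,60]},{"hand": 0,"offset": [0,0,-12],"angular": [0,0,70]}]}}

```text
time_s: 14.25
tcp_pos: [0.5394, 0.156, 0.2399]
orientation: [0.074, 0.997, -0.0, 0.0]
contact_force: [-0.9, -0.3, -0.6]
opening: 0.0856
```

Emit:
{"method": "carry_out", "body": {"moves": [{"hand": 0,"offset": [0,0,0],"angular": [0,0,10]},{"hand": 0,"offset": [0,0,0],"angular": [0,0,20]},{"hand": 0,"offset": [0,0,0],"angular": [0,0,30]},{"hand": 0,"offset": [0,0,0],"angular": [0,0,40]},{"hand": 0,"offset": [0,0,0],"angular": [0,0,50]},{"hand": 0,"offset": [0,0,0],"angular": [0,0,60]},{"hand": 0,"offset": [0,0,0],"angular": [0,0,70]},{"hand": 0,"offset": [0,0,0],"angular": [0,0,80]},{"hand": 0,"offset": [0,0,0],"angular": [0,0,90]},{"hand": 0,"offset": [0,0,0],"angular": [0,0,100]}]}}

```text
time_s: 15.5
tcp_pos: [0.5394, 0.156, 0.2398]
orientation: [0.811, 0.585, 0.0, 0.0]
contact_force: [0.1, 0.0, -0.1]
opening: 0.0852
```

Run:
```python
from h import *
st()
C,im=snap("wrist","w8.png")
_,s=snap("side","s8.png")
cv2.imwrite("pics/s8c.png",cv2.resize(s[130:310,230:430],None,fx=3.3,fy=3.3,interpolation=3))
print(plan([.5394,.156,.228],61.8))
```

```text
t 15.5 tcp [0.5394 0.156  0.2398] yaw 71.54 z [ 0. -0. -1.] F [ 0.1  0.  -0.1] M [ 0.07 -0.    0.03] op 0.0852 j [ 0.22  0.32  1.48 -0.    1.35  0.54]
([0.0, 0.0, 11.8], [0.0, -0.0, 9.9])
```

View pics/w8.png

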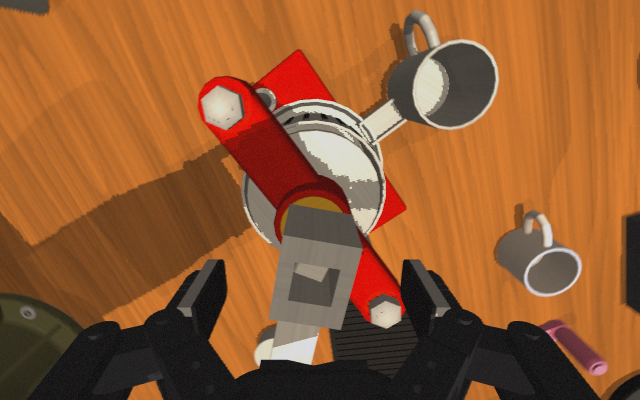

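View pics/s8c.png

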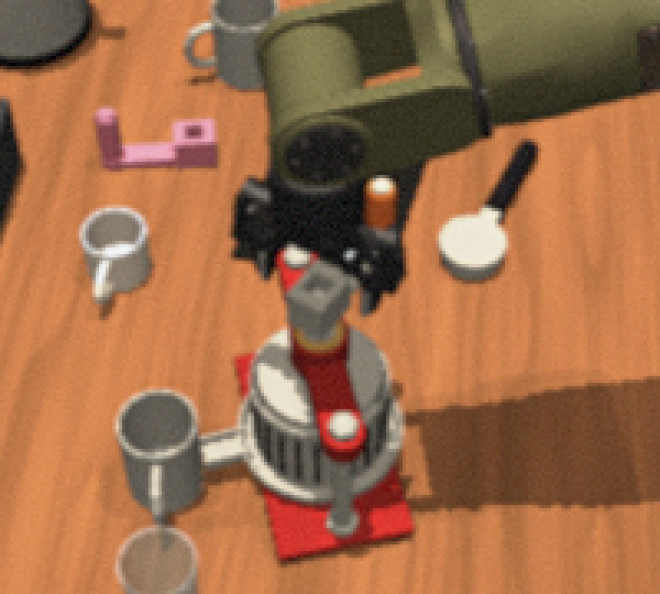

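Emit:
{"method": "carry_out", "body": {"moves": [{"hand": 0,"offset": [0,0,3],"angular": [0,0,9.7]},{"hand": 0,"offset": [0,0,11.5],"angular": [0,0,9.7]},{"hand": 0.4,"offset": [0,0,11.5],"angular": [0,0,9.7]},{"hand": 1,"offset": [0,0,11.5],"angular": [0,0,9.7]},{"hand": 1,"offset": [0,0,11.5],"angular": [0,0,9.7]},{"hand": 1,"offset": [0,0,11.5],"angular": [0,0,9.7]}]}}

```text
time_s: 16.35
tcp_pos: [0.5395, 0.156, 0.2284]
orientation: [0.856, 0.517, 0.0, 0.0]
contact_force: [-0.5, -1.0, 4.5]
opening: 0.0354
```

```bash
python3 -c "
from h import *
st()"
```

```text
t 16.35 tcp [0.5395 0.156  0.2284] yaw 62.22 z [ 0.001  0.    -1.   ] F [-0.5 -1.   4.5] M [-0.09  0.04 -0.14] op 0.0354 j [ 0.22  0.33  1.49 -0.    1.32  0.7 ]
```

Emit:
{"method": "carry_out", "body": {"moves": [{"hand": 1,"offset": [0,0,-0.2],"angular": [0,0,-10]},{"hand": 1,"offset": [0,0,-0.5],"angular": [0,0,-20]},{"hand": 1,"offset": [0,0,-0.9],"angular": [0,0,-30]},{"hand": 1,"offset": [0,0,-1.2],"angular": [0,0,-40]},{"hand": 1,"offset": [0,0,-1.5],"angular": [0,0,-50]},{"hand": 1,"offset": [0,0,-1.9],"angular": [0,0,-60]},{"hand": 1,"offset": [0,0,-2.2],"angular": [0,0,-70]},{"hand": 1,"offset": [0,0,-2.5],"angular": [0,0,-80]},{"hand": 1,"offset": [0,0,-2.9],"angular": [0,0,-90]},{"hand": 1,"offset": [0,0,-3.2],"angular": [0,0,-100]}]}}

```text
time_s: 17.6
tcp_pos: [0.5387, 0.1557, 0.2317]
orientation: [0.152, 0.988, -0.0, -0.001]
contact_force: [-9.5, -3.6, 8.1]
opening: 0.035
```

```bash
python3 -c "
from h import *
st()"
```

```text
t 17.6 tcp [0.5387 0.1557 0.2317] yaw 162.52 z [-0.001 -0.001 -1.   ] F [-9.5 -3.6  8.1] M [-0.69  1.49 -0.48] op 0.035 j [ 0.22  0.32  1.49 -0.    1.33 -1.05]
```

Emit:
{"method": "carry_out", "body": {"moves": [{"hand": 1,"offset": [0.6,-0.5,-0.6],"angular": [0,0,-7]},{"hand": 1,"offset": [0.6,-0.5,-0.9],"angular": [0,0,-14]},{"hand": 1,"offset": [0.6,-0.5,-1.1],"angular": [0,0,-21]},{"hand": 1,"offset": [0.6,-0.5,-1.3],"angular": [0,0,-28]}]}}

```text
time_s: 18.1
tcp_pos: [0.5385, 0.1554, 0.2327]
orientation: [-0.091, 0.996, -0.0, -0.0]
contact_force: [-3.2, -3.2, 3.3]
opening: 0.0356
```

```bash
python3 -c "
from h import *
st()"
```

```text
t 18.1 tcp [0.5385 0.1554 0.2327] yaw -169.59 z [-0.    -0.001 -1.   ] F [-3.2 -3.2  3.3] M [-0.56  0.4  -0.49] op 0.0356 j [ 0.22  0.32  1.49 -0.    1.33 -1.54]
```

Emit:
{"method": "carry_out", "body": {"moves": [{"hand": 1,"offset": [0,0,-0.2],"angular": [0,0,-6]},{"hand": 1,"offset": [0,0,-0.4],"angular": [0,0,-12]},{"hand": 1,"offset": [0,0,-0.6],"angular": [0,0,-18]},{"hand": 1,"offset": [0,0,-0.8],"angular": [0,0,-24]}]}}

```text
time_s: 18.6
tcp_pos: [0.5385, 0.1551, 0.2334]
orientation: [-0.295, 0.955, -0.0, -0.0]
contact_force: [-2.1, -3.8, 2.5]
opening: 0.0351
```

```bash
python3 -c "
from h import *
st()"
```

```text
t 18.6 tcp [0.5385 0.1551 0.2334] yaw -145.65 z [-0.    -0.001 -1.   ] F [-2.1 -3.8  2.5] M [-0.78  0.19 -1.28] op 0.0351 j [ 0.22  0.32  1.49 -0.    1.33 -1.95]
```

Emit:
{"method": "carry_out", "body": {"moves": [{"hand": 1,"offset": [0,0,0],"angular": [0,0,-3]},{"hand": 1,"offset": [0,0,0],"angular": [0,0,-3]}]}}

```text
time_s: 18.85
tcp_pos: [0.5386, 0.1551, 0.2334]
orientation: [-0.318, 0.948, -0.0, -0.0]
contact_force: [-2.6, -4.8, 3.1]
opening: 0.0356
```

```bash
python3 -c "
from h import *
st(); snap('wrist','w9.png')"
```

```text
t 18.85 tcp [0.5386 0.1551 0.2334] yaw -142.91 z [-0.    -0.001 -1.   ] F [-2.6 -4.8  3.1] M [-0.91  0.34 -1.44] op 0.0356 j [ 0.22  0.32  1.49 -0.    1.33 -2.  ]
```

View pics/w9.png

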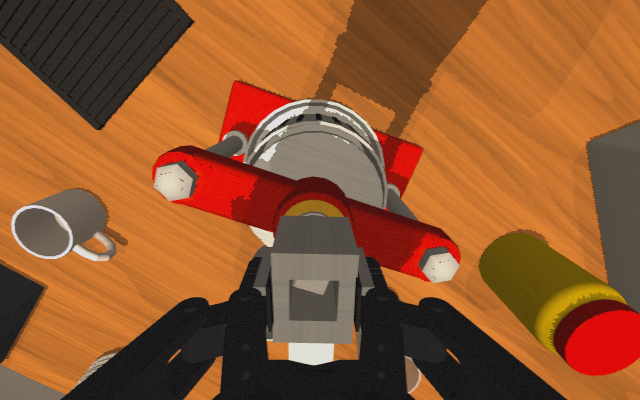

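Emit:
{"method": "carry_out", "body": {"moves": [{"hand": 1,"offset": [0,0,-0.1],"angular": [0,0,-4]},{"hand": 1,"offset": [0,0,-0.2],"angular": [0,0,-8]},{"hand": 1,"offset": [0,0,-0.2],"angular": [0,0,-8]}]}}

```text
time_s: 19.27
tcp_pos: [0.5383, 0.1548, 0.2335]
orientation: [-0.383, 0.924, -0.0, -0.001]
contact_force: [-4.0, -8.0, 3.1]
opening: 0.0352
```

```bash
python3 -c "
from h import *
st(); _,im=snap('wrist','w10.png')
a=cv2.imread('pics/w9.png')[205:365,230:390]
cv2.imwrite('pics/w10c.png',cv2.resize(np.hstack([a,im[205:365,230:390]]),None,fx=2.5,fy=2.5,interpolation=2))"
```

```text
t 19.27 tcp [0.5383 0.1548 0.2335] yaw -134.96 z [-0.001 -0.001 -1.   ] F [-4.  -8.   3.1] M [-1.24  0.83 -2.09] op 0.0352 j [ 0.21  0.32  1.49 -0.    1.33 -2.14]
```

View pics/w10c.png

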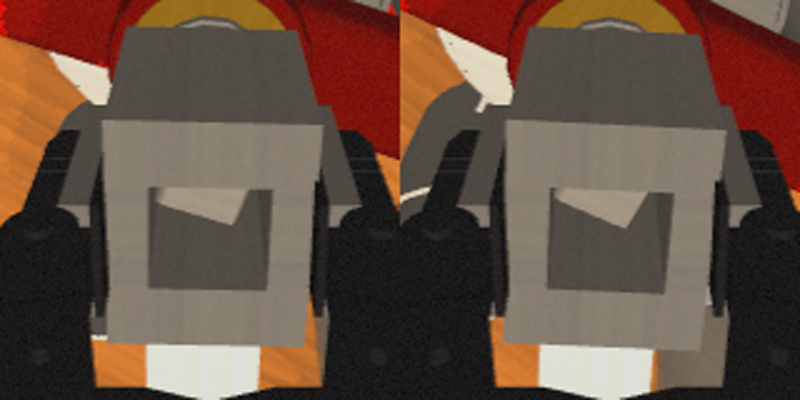

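Run:
```python
from h import *
c=env.get_calibration("wrist");M=np.array(c["mount"])
def camat(p,yaw):
    y=np.radians(yaw);x=np.array([np.cos(y),np.sin(y),0]);z=np.array([0,0,-1.])
    T=np.eye(4);T[:3,:3]=np.c_[x,np.cross(z,x),z];T[:3,3]=p;W=T@M;R=W[:3,:3].T;return np.array(c["intrinsics"]),R,-R@W[:3,3]
f=lambda x,y,o=0:np.array([230+(x-o)/2.5,205+y/2.5])
def ang(a,b): d=b-a; return np.degrees(np.arctan2(d[1],d[0]))
for nm,C,hub,sq in (("w9",camat([.5386,.1551,.2334],-142.91),[f(103,121),f(322,125),f(306,346),f(107,342)],[f(158,202),f(232,225),f(246,190)]),
   ("w10",camat([.5383,.1548,.2335],-134.96),[f(505,119,400),f(725,130,400),f(701,350,400),f(505,342,400)],[f(556,203,400),f(627,229,400),f(646,193,400)])):
  H=[ray(C,p,.2655) for p in hub]
  print(nm,"hub ctr",np.mean(H,0).round(4),"edges mod90",[round(ang(H[i],H[(i+1)%4])%90,1) for i in range(4)],[round(np.linalg.norm(H[i]-H[i-1])*1000,1) for i in range(4)])
  for z in (.2415,.2495,.2335):
    S=[ray(C,p,z) for p in sq]; print(z,"sq",[round(ang(S[i],S[i+1])%90,1) for i in range(2)],"corner",S[1].round(4), "dist to axis",round(np.linalg.norm(S[1][:2]-np.mean(H,0)[:2])*1000,1))
```

```text
w9 hub ctr [0.5384 0.1551 0.2655] edges mod90 [np.float64(35.9), np.float64(36.2), np.float64(35.6), np.float64(35.5)] [np.float64(45.1), np.float64(35.5), np.float64(45.3), np.float64(36.1)]
0.2415 sq [np.float64(16.9), np.float64(19.0)] corner [0.5473 0.1678 0.2415] dist to axis 15.5
0.2495 sq [np.float64(16.9), np.float64(19.0)] corner [0.5428 0.1639 0.2495] dist to axis 9.9
0.2335 sq [np.float64(16.9), np.float64(19.0)] corner [0.5518 0.1716 0.2335] dist to axis 21.3
w10 hub ctr [0.5385 0.155  0.2655] edges mod90 [np.float64(41.8), np.float64(42.4), np.float64(42.1), np.float64(42.5)] [np.float64(45.5), np.float64(35.8), np.float64(45.4), np.float64(35.6)]
0.2415 sq [np.float64(21.6), np.float64(21.5)] corner [0.5467 0.1686 0.2415] dist to axis 15.8
0.2495 sq [np.float64(21.6), np.float64(21.5)] corner [0.5426 0.1642 0.2495] dist to axis 10.1
0.2335 sq [np.float64(21.6), np.float64(21.5)] corner [0.5507 0.173  0.2335] dist to axis 21.7
```

Run:
```python
import cv2,numpy as np
a=cv2.imread("pics/w8.png")[195:345,250:380]; b=cv2.imread("pics/w10.png")[235:325,270:370]
cv2.imwrite("pics/w8c.png",cv2.resize(a,None,fx=4,fy=4,interpolation=2))
cv2.imwrite("pics/w10d.png",cv2.resize(b,None,fx=6,fy=6,interpolation=2))
```

```text
(no output)
```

View pics/w8c.png

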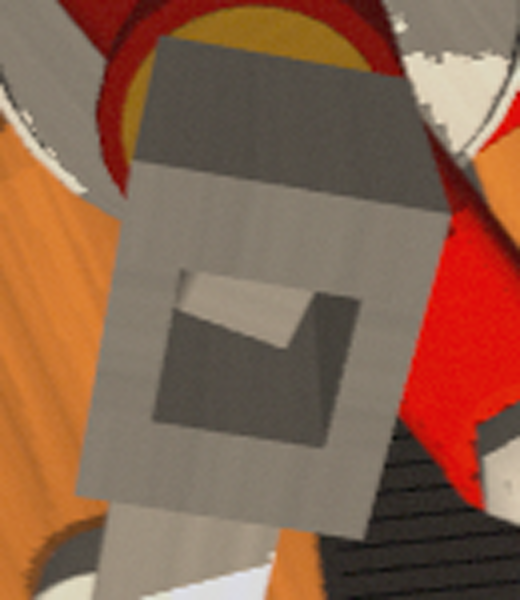

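View pics/w10d.png

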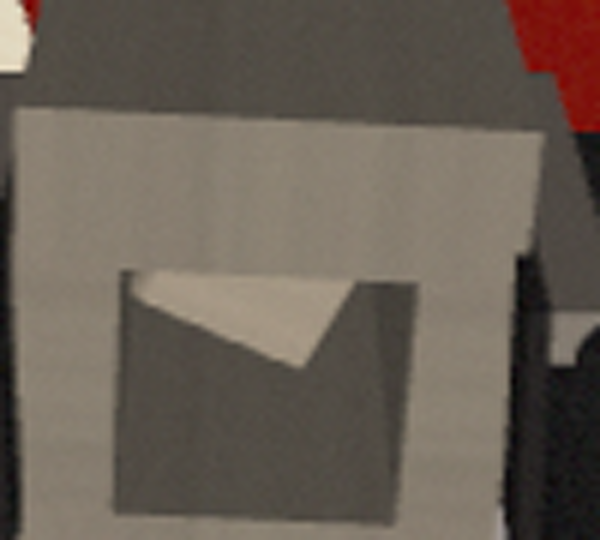

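Emit:
{"method": "carry_out", "body": {"moves": [{"hand": 1,"offset": [0,0,0],"angular": [0,0,8]},{"hand": 1,"offset": [0,0,0],"angular": [0,0,14]},{"hand": 1,"offset": [0,0,0],"angular": [0,0,14]}]}}

```text
time_s: 19.7
tcp_pos: [0.5382, 0.155, 0.2331]
orientation: [-0.268, 0.963, -0.001, -0.001]
contact_force: [-4.5, -6.8, 1.0]
opening: 0.0356
```

```bash
python3 -c "
from h import *
st(); _,im=snap('wrist','w11.png')
cv2.imwrite('pics/w11d.png',cv2.resize(im[235:325,270:370],None,fx=6,fy=6,interpolation=2))"
```

```text
t 19.7 tcp [0.5382 0.155  0.2331] yaw -148.94 z [-0.002 -0.002 -1.   ] F [-4.5 -6.8  1. ] M [-1.12  0.68 -0.19] op 0.0356 j [ 0.22  0.32  1.49 -0.    1.33 -1.9 ]
```

View pics/w11d.png

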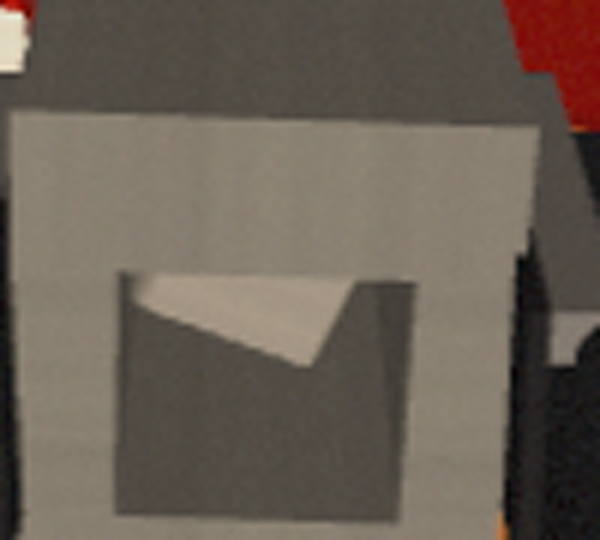

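```bash
cat > sq.py <<'E'
from h import *
c=env.get_calibration("wrist");M=np.array(c["mount"])
def camat(p,yaw):
    y=np.radians(yaw);x=np.array([np.cos(y),np.sin(y),0]);z=np.array([0,0,-1.])
    T=np.eye(4);T[:3,:3]=np.c_[x,np.cross(z,x),z];T[:3,3]=p;W=T@M;R=W[:3,:3].T;return np.array(c["intrinsics"]),R,-R@W[:3,3]
def ang(a,b): d=b-a; return round(np.degrees(np.arctan2(d[1],d[0]))%90,1)
def go(nm,p,yaw,crop,s,hub,sq,zs):
    C=camat(p,yaw); f=lambda q:np.array(q)/s+crop
    H=[ray(C,f(q),zs+.016) for q in hub]; S=[ray(C,f(q),zs) for q in sq]
    print(nm,"hub",[ang(H[i],H[i+1]) for i in range(len(H)-1)],"sq",[ang(S[i],S[i+1]) for i in range(len(S)-1)])
if __name__=="__main__":
    go("w8",[.5394,.156,.2398],71.54,[250,195],4,[(133,160),(450,213),(365,540),(77,495)],[(178,312),(286,347),(314,296)],.244)
    go("w10",[.5383,.1548,.2335],-134.96,[270,235],6,[(15,108),(543,131)],[(140,292),(302,367),(355,285)],.2495)
    go("w11",[.5382,.155,.2331],-148.94,[270,235],6,[(12,112),(540,127)],[(140,305),(308,366),(357,283)],.2495)
E
python3 sq.py
```

```text
w8 hub [np.float64(61.0), np.float64(61.4), np.float64(60.6)] sq [np.float64(50.9), np.float64(46.8)]
w10 hub [np.float64(42.2)] sq [np.float64(16.3), np.float64(16.8)]
w11 hub [np.float64(29.2)] sq [np.float64(7.8), np.float64(5.0)]
```

Emit:
{"method": "carry_out", "body": {"moves": [{"hand": 0,"offset": [0,0,0],"angular": [0,0,0]},{"hand": 0,"offset": [0,0,0],"angular": [0,0,0]},{"hand": 0,"offset": [0,0,-20],"angular": [0,0,0]},{"hand": 0,"offset": [0,0,-60],"angular": [0,0,0]},{"hand": 0,"offset": [-20,0,-100],"angular": [0,0,0]},{"hand": 0,"offset": [-60,0,-110],"angular": [0,0,0]},{"hand": 0,"offset": [-90,0,-110],"angular": [0,0,0]},{"hand": 0,"offset": [-90,0,-110],"angular": [0,0,0]},{"hand": 0,"offset": [-90,0,-110],"angular": [0,0,0]}]}}

```text
time_s: 20.88
tcp_pos: [0.6153, 0.2023, 0.3434]
orientation: [-0.269, 0.963, 0.0, -0.0]
contact_force: [-0.0, -1.0, 0.2]
opening: 0.0858
```

Run:
```python
from h import *
st(); _,im=snap('wrist','w12.png'); st()
cv2.imwrite('pics/w12d.png',cv2.resize(im[20:140,240:400],None,fx=5,fy=5,interpolation=2))
_,s=snap("side","s12.png")
cv2.imwrite("pics/s12c.png",cv2.resize(s[130:310,230:430],None,fx=3.3,fy=3.3,interpolation=2))
```

```text
t 20.88 tcp [0.6153 0.2023 0.3434] yaw -148.8 z [-0. -0. -1.] F [-0.  -1.   0.2] M [ 0.01 -0.02  0.02] op 0.0858 j [ 0.26  0.48  1.01  0.    1.64 -1.85]
t 20.93 tcp [0.6152 0.2021 0.3438] yaw -148.81 z [ 0.  0. -1.] F [ 0.  -0.5  0.3] M [-0.03 -0.02 -0.03] op 0.0855 j [ 0.26  0.48  1.01  0.    1.64 -1.85]
```

View pics/w12.png

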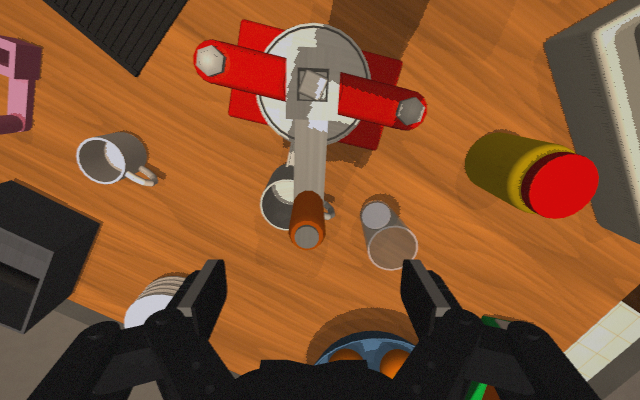

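View pics/w12d.png

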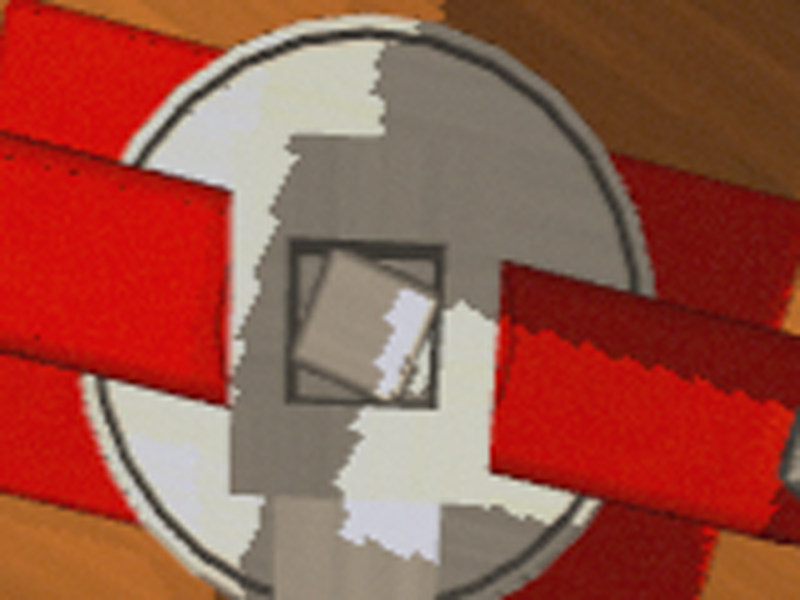

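View pics/s12c.png

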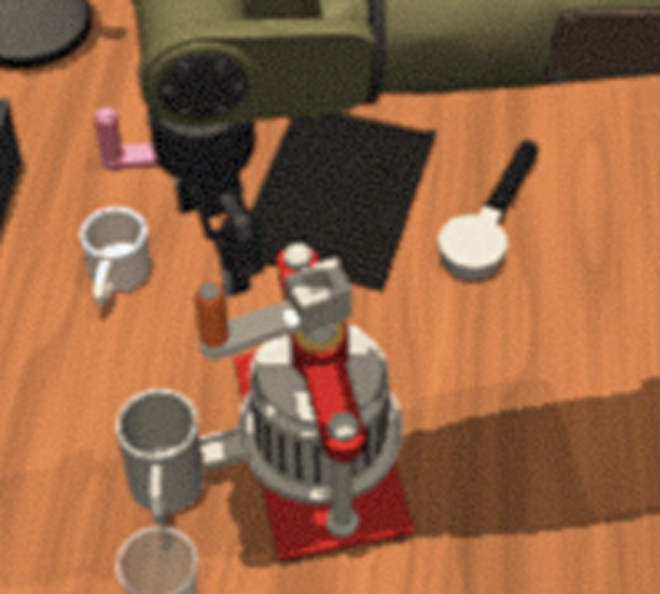

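Run:
```python
from sq import *
go("w12",[.6153,.2023,.3435],-148.8,[240,20],5,[(290,241),(444,245),(436,407),(290,403)],[(340,248),(437,297),(395,400),(295,360),(340,248)],.2495)
C=camat([.6153,.2023,.3435],-148.8)
S=[ray(C,np.array(q)/5+[240,20],.2495) for q in [(340,248),(437,297),(395,400),(295,360)]]
H=[ray(C,np.array(q)/5+[240,20],.2655) for q in [(290,241),(444,245),(436,407),(290,403)]]
print(np.mean(S,0),np.mean(H,0),[np.linalg.norm(S[i]-S[i-1])*1e3 for i in range(4)],[np.linalg.norm(H[i]-H[i-1])*1e3 for i in range(4)])
```

```text
w12 hub [np.float64(29.8), np.float64(29.1), np.float64(29.7)] sq [np.float64(6.1), np.float64(8.3), np.float64(10.4), np.float64(7.4)]
[0.53887524 0.15586539 0.2495    ] [0.53910338 0.1557149  0.2655    ] [np.float64(16.434324589196038), np.float64(15.329247221818571), np.float64(15.282049584556416), np.float64(15.582423357543483)] [np.float64(20.433512366117245), np.float64(20.391638478809202), np.float64(20.478426948510293), np.float64(19.967172216132745)]
```

Run:
```python
from h import *
st(); print(plan([.539,.1557,.233],-150.5))
```

```text
t 20.98 tcp [0.6151 0.2021 0.344 ] yaw -148.82 z [ 0.001  0.    -1.   ] F [-0.4  0.1 -0.6] M [-0.04 -0.03  0.04] op 0.0855 j [ 0.26  0.48  1.01  0.    1.64 -1.85]
([89.2, -0.2, 111.0], [-0.0, 0.0, 1.7])
```

Emit:
{"method": "carry_out", "body": {"moves": [{"hand": 0,"offset": [40,0,0],"angular": [0,0,1.7]},{"hand": 0,"offset": [80,-0.2,5],"angular": [0,0,1.7]},{"hand": 0,"offset": [89.2,-0.2,40],"angular": [0,0,1.7]},{"hand": 0,"offset": [89.2,-0.2,80],"angular": [0,0,1.7]},{"hand": 0,"offset": [89.2,-0.2,104],"angular": [0,0,1.7]},{"hand": 0,"offset": [89.2,-0.2,111],"angular": [0,0,1.7]},{"hand": 0.4,"offset": [89.2,-0.2,111],"angular": [0,0,1.7]},{"hand": 1,"offset": [89.2,-0.2,111],"angular": [0,0,1.7]},{"hand": 1,"offset": [89.2,-0.2,111],"angular": [0,0,1.7]},{"hand": 1,"offset": [89.2,-0.2,111],"angular": [0,0,1.7]}]}}

```text
time_s: 22.22
tcp_pos: [0.5398, 0.1558, 0.2336]
orientation: [-0.254, 0.967, -0.0, 0.001]
contact_force: [0.3, -1.4, 5.1]
opening: 0.0354
```

```bash
python3 -c "
from h import *
st()"
```

```text
t 22.23 tcp [0.5398 0.1558 0.2336] yaw -150.52 z [ 0.002 -0.    -1.   ] F [ 0.3 -1.4  5.1] M [-0.42  0.07 -0.08] op 0.0354 j [ 0.22  0.32  1.48 -0.    1.33 -1.87]
```

Emit:
{"method": "carry_out", "body": {"moves": [{"hand": 1,"offset": [0,0,-0.1],"angular": [0,0,-2]},{"hand": 1,"offset": [0,0,-0.2],"angular": [0,0,-4]},{"hand": 1,"offset": [0,0,-0.2],"angular": [0,0,-6]}]}}

```text
time_s: 22.6
tcp_pos: [0.5398, 0.1559, 0.2338]
orientation: [-0.305, 0.952, -0.0, 0.001]
contact_force: [-1.1, -1.4, 6.1]
opening: 0.035
```

```bash
python3 -c "
from h import *
st()"
```

```text
t 22.6 tcp [0.5398 0.1559 0.2338] yaw -144.48 z [ 0.002  0.    -1.   ] F [-1.1 -1.4  6.1] M [-0.26  0.19 -0.37] op 0.035 j [ 0.22  0.32  1.48 -0.    1.33 -1.97]
```

Emit:
{"method": "carry_out", "body": {"moves": [{"hand": 1,"offset": [0,0,0],"angular": [0,0,-2]},{"hand": 1,"offset": [0,0,-0.1],"angular": [0,0,-3]}]}}

```text
time_s: 22.85
tcp_pos: [0.5397, 0.1559, 0.2339]
orientation: [-0.33, 0.944, -0.0, 0.001]
contact_force: [-1.1, -0.8, 5.7]
opening: 0.035
```

```bash
python3 -c "
from h import *
st(); _,im=snap('wrist','w13.png')
cv2.imwrite('pics/w13d.png',cv2.resize(im[235:325,270:370],None,fx=6,fy=6,interpolation=2))"
```

```text
t 22.85 tcp [0.5397 0.1559 0.2339] yaw -141.49 z [ 0.002  0.    -1.   ] F [-1.1 -0.8  5.7] M [-0.23  0.13 -0.41] op 0.035 j [ 0.22  0.32  1.48 -0.    1.33 -2.03]
```

View pics/w13d.png

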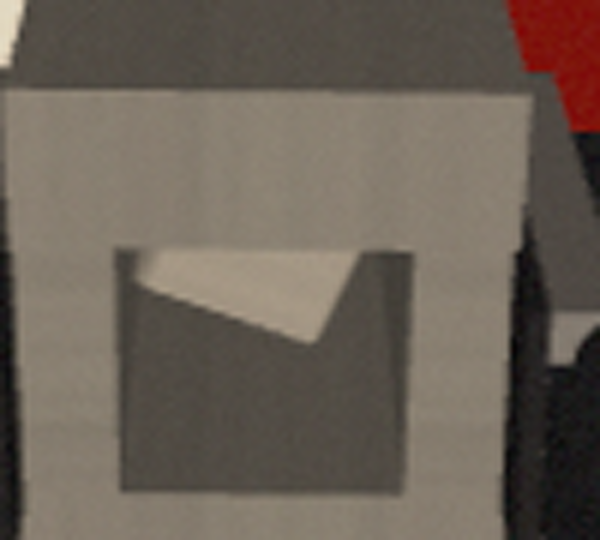

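Emit:
{"method": "carry_out", "body": {"moves": [{"hand": 1,"offset": [0,0,0],"angular": [0,0,-2]},{"hand": 1,"offset": [0,0,-0.1],"angular": [0,0,-3.5]}]}}

```text
time_s: 23.15
tcp_pos: [0.5397, 0.1559, 0.234]
orientation: [-0.358, 0.934, 0.0, 0.001]
contact_force: [-0.8, -0.3, 6.0]
opening: 0.0353
```

```bash
python3 -c "
from h import *
st()"
```

```text
t 23.15 tcp [0.5397 0.1559 0.234 ] yaw -138.07 z [ 0.002  0.001 -1.   ] F [-0.8 -0.3  6. ] M [-0.13  0.19 -1.87] op 0.0353 j [ 0.22  0.32  1.48  0.    1.33 -2.09]
```

Emit:
{"method": "carry_out", "body": {"moves": [{"hand": 1,"offset": [0,0,0],"angular": [0,0,-2]},{"hand": 1,"offset": [0,0,-0.1],"angular": [0,0,-3.5]}]}}

```text
time_s: 23.4
tcp_pos: [0.5399, 0.1561, 0.2341]
orientation: [-0.386, 0.923, 0.0, 0.001]
contact_force: [1.3, 2.7, 5.9]
opening: 0.0352
```

```bash
python3 -c "
from h import *
st(); _,im=snap('wrist','w14.png')
cv2.imwrite('pics/w14d.png',cv2.resize(im[235:325,270:370],None,fx=6,fy=6,interpolation=2))"
```

```text
t 23.4 tcp [0.5399 0.1561 0.2341] yaw -134.63 z [ 0.002  0.002 -1.   ] F [1.3 2.7 5.9] M [ 0.39 -0.24 -3.25] op 0.0352 j [ 0.22  0.32  1.48  0.    1.33 -2.15]
```

View pics/w14d.png

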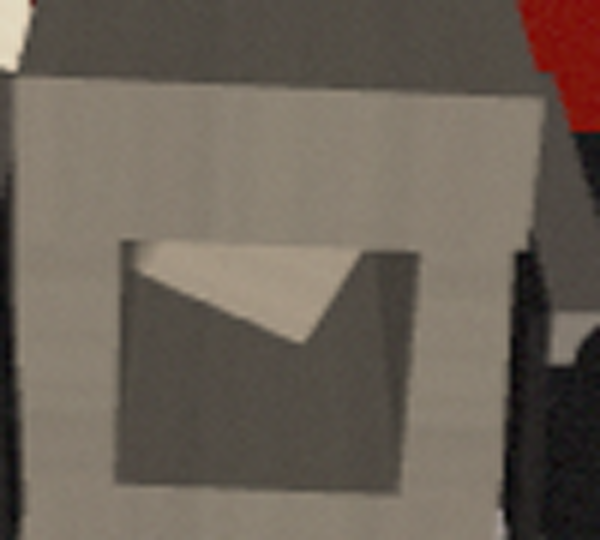

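Emit:
{"method": "carry_out", "body": {"moves": [{"hand": 1,"offset": [0,0,0],"angular": [0,0,2]},{"hand": 1,"offset": [0,0,0],"angular": [0,0,3.5]},{"hand": 1,"offset": [0,0,0],"angular": [0,0,4]}]}}

```text
time_s: 23.82
tcp_pos: [0.5399, 0.1561, 0.234]
orientation: [-0.354, 0.935, -0.0, 0.001]
contact_force: [1.0, 0.9, 6.0]
opening: 0.0351
```

```bash
python3 -c "
from h import *
st()"
```

```text
t 23.82 tcp [0.5399 0.1561 0.234 ] yaw -138.52 z [ 0.002  0.    -1.   ] F [1.  0.9 6. ] M [ 0.17 -0.35 -0.55] op 0.0351 j [ 0.22  0.32  1.48 -0.    1.33 -2.08]
```

Emit:
{"method": "carry_out", "body": {"moves": [{"hand": 1,"offset": [0,0,-2],"angular": [0,0,0]},{"hand": 1,"offset": [0,0,-5],"angular": [0,0,0]},{"hand": 1,"offset": [0,0,-8],"angular": [0,0,0]}]}}

```text
time_s: 24.2
tcp_pos: [0.5391, 0.1558, 0.2346]
orientation: [-0.354, 0.935, 0.0, -0.003]
contact_force: [31.2, 7.9, -67.6]
opening: 0.0351
```

```bash
python3 -c "
from h import *
st()"
```

```text
t 24.2 tcp [0.5391 0.1558 0.2346] yaw -138.49 z [-0.006 -0.001 -1.   ] F [ 31.2   7.9 -67.6] M [ 1.23 -5.66 -0.65] op 0.0351 j [ 0.22  0.33  1.48 -0.    1.34 -2.08]
```

Emit:
{"method": "carry_out", "body": {"moves": [{"hand": 1,"offset": [0,0,6.5],"angular": [0,0,0]},{"hand": 1,"offset": [0,0,8],"angular": [0,0,0]}]}}

```text
time_s: 24.45
tcp_pos: [0.54, 0.1561, 0.234]
orientation: [-0.354, 0.935, -0.0, 0.001]
contact_force: [-0.5, 1.1, 14.3]
opening: 0.0351
```

```bash
python3 -c "
from h import *
st()"
```

```text
t 24.45 tcp [0.54   0.1561 0.234 ] yaw -138.49 z [ 0.002  0.    -1.   ] F [-0.5  1.1 14.3] M [ 0.07  0.09 -0.72] op 0.0351 j [ 0.22  0.32  1.48  0.    1.33 -2.08]
```

Emit:
{"method": "carry_out", "body": {"moves": [{"hand": 1,"offset": [0,0,-3],"angular": [0,0,0.8]},{"hand": 1,"offset": [0,0,-5],"angular": [0,0,1.3]},{"hand": 1,"offset": [0,0,-5],"angular": [0,0,1.3]},{"hand": 1,"offset": [0,0,-5],"angular": [0,0,1.3]}]}}

```text
time_s: 24.95
tcp_pos: [0.5395, 0.156, 0.2343]
orientation: [-0.344, 0.939, 0.0, -0.001]
contact_force: [17.8, 3.7, -30.5]
opening: 0.0347
```

```bash
python3 -c "
from h import *
st()"
```

```text
t 24.95 tcp [0.5395 0.156  0.2343] yaw -139.75 z [-0.003 -0.001 -1.   ] F [ 17.8   3.7 -30.5] M [ 0.73 -3.25 -0.04] op 0.0347 j [ 0.22  0.33  1.48 -0.    1.34 -2.06]
```

Emit:
{"method": "carry_out", "body": {"moves": [{"hand": 1,"offset": [0,0,-2],"angular": [0,0,0.4]},{"hand": 1,"offset": [0,0,-3.5],"angular": [0,0,0.5]},{"hand": 1,"offset": [0,0,-3.5],"angular": [0,0,0.5]},{"hand": 1,"offset": [0,0,-3.5],"angular": [0,0,0.5]}]}}

```text
time_s: 25.45
tcp_pos: [0.5391, 0.1557, 0.2345]
orientation: [-0.34, 0.94, 0.0, -0.004]
contact_force: [27.1, 5.0, -55.2]
opening: 0.0352
```

```bash
python3 -c "
from h import *
st()"
```

```text
t 25.45 tcp [0.5391 0.1557 0.2345] yaw -140.26 z [-0.007 -0.002 -1.   ] F [ 27.1   5.  -55.2] M [ 0.82 -4.79 -0.02] op 0.0352 j [ 0.22  0.33  1.48 -0.    1.34 -2.05]
```

Emit:
{"method": "carry_out", "body": {"moves": [{"hand": 1,"offset": [-0.8,-0.7,0],"angular": [0,0,0.5]},{"hand": 1,"offset": [-1.5,-1.3,-1],"angular": [0,0,1]},{"hand": 1,"offset": [-1.5,-1.3,-1],"angular": [0,0,1]}]}}

```text
time_s: 25.82
tcp_pos: [0.5394, 0.1557, 0.2346]
orientation: [-0.332, 0.943, 0.001, -0.006]
contact_force: [12.8, 4.2, -56.4]
opening: 0.0346
```

```bash
python3 -c "
from h import *
st(); _,im=snap('wrist','w15.png')
cv2.imwrite('pics/w15d.png',cv2.resize(im[235:325,270:370],None,fx=6,fy=6,interpolation=2))"
```

```text
t 25.82 tcp [0.5394 0.1557 0.2346] yaw -141.22 z [-0.012 -0.003 -1.   ] F [ 12.8   4.2 -56.4] M [ 0.77 -2.72  0.4 ] op 0.0346 j [ 0.22  0.33  1.47 -0.    1.35 -2.03]
```

View pics/w15d.png

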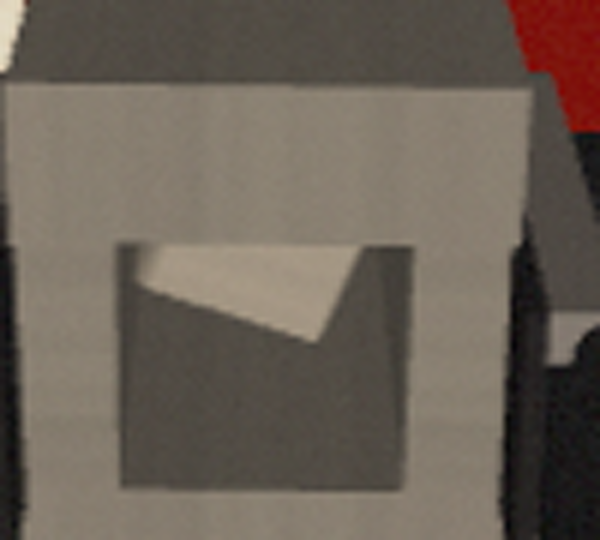

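Emit:
{"method": "carry_out", "body": {"moves": [{"hand": 1,"offset": [-0.4,-0.3,-1.5],"angular": [0,0,1]},{"hand": 1,"offset": [-0.8,-0.6,-2.5],"angular": [0,0,2]},{"hand": 1,"offset": [-0.8,-0.6,-2.5],"angular": [0,0,3]}]}}

```text
time_s: 26.25
tcp_pos: [0.5394, 0.1557, 0.2351]
orientation: [-0.307, 0.952, 0.001, -0.009]
contact_force: [10.8, 5.9, -66.7]
opening: 0.0346
```

```bash
python3 -c "
from h import *
st(); _,im=snap('wrist','w16.png')
cv2.imwrite('pics/w16d.png',cv2.resize(im[235:325,270:370],None,fx=6,fy=6,interpolation=2))"
```

```text
t 26.25 tcp [0.5394 0.1557 0.2351] yaw -144.26 z [-0.017 -0.003 -1.   ] F [ 10.8   5.9 -66.7] M [ 0.94 -2.18 -0.1 ] op 0.0346 j [ 0.22  0.33  1.47  0.    1.36 -1.98]
```

View pics/w16d.png

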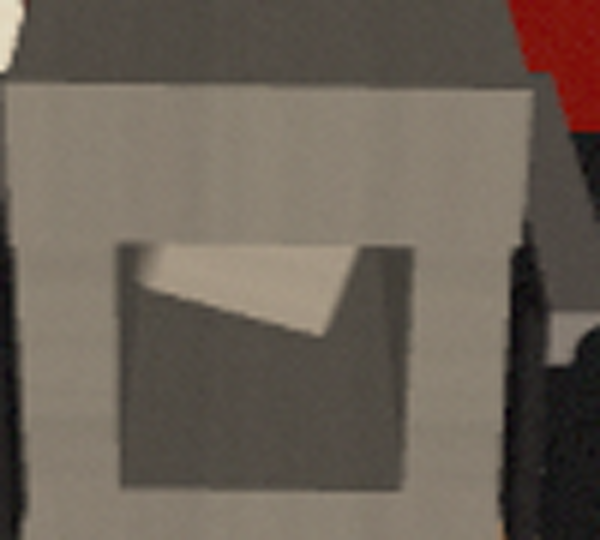

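Emit:
{"method": "carry_out", "body": {"moves": [{"hand": 1,"offset": [0,0,0],"angular": [0,0,1.5]},{"hand": 1,"offset": [0,0,0],"angular": [0,0,3]},{"hand": 1,"offset": [0,0,0],"angular": [0,0,4]}]}}

```text
time_s: 26.68
tcp_pos: [0.5403, 0.1558, 0.241]
orientation: [-0.273, 0.962, 0.0, -0.005]
contact_force: [-8.1, -0.3, -15.5]
opening: 0.0354
```

```bash
python3 -c "
from h import *
st(); _,im=snap('wrist','w17.png')
cv2.imwrite('pics/w17d.png',cv2.resize(im[235:325,270:370],None,fx=6,fy=6,interpolation=2))"
```

```text
t 26.68 tcp [0.5403 0.1558 0.241 ] yaw -148.29 z [-0.01  -0.002 -1.   ] F [ -8.1  -0.3 -15.5] M [-0.01  1.46 -0.12] op 0.0354 j [ 0.22  0.33  1.46  0.    1.36 -1.91]
```

View pics/w17d.png

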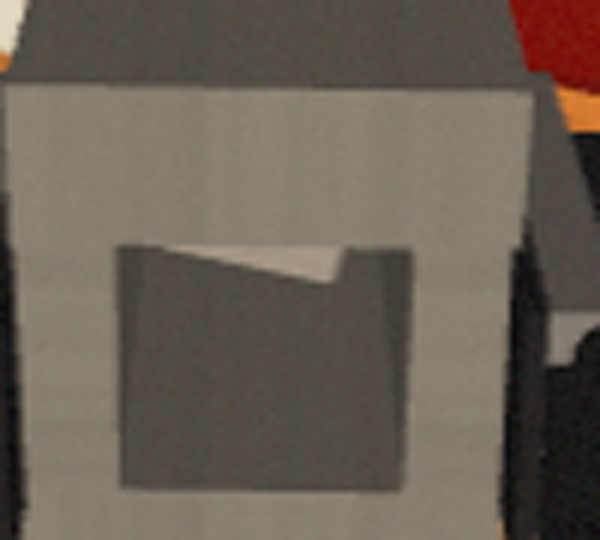

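Emit:
{"method": "carry_out", "body": {"moves": [{"hand": 1,"offset": [2.5,1.6,3],"angular": [0,0,0]},{"hand": 1,"offset": [2.5,1.6,6],"angular": [0,0,0]},{"hand": 1,"offset": [2.5,1.6,6],"angular": [0,0,0]}]}}

```text
time_s: 27.1
tcp_pos: [0.5398, 0.1559, 0.2401]
orientation: [-0.273, 0.962, -0.0, 0.001]
contact_force: [0.9, -2.7, 4.4]
opening: 0.035
```

```bash
python3 -c "
from h import *
st()"
```

```text
t 27.1 tcp [0.5398 0.1559 0.2401] yaw -148.29 z [ 0.002  0.    -1.   ] F [ 0.9 -2.7  4.4] M [-0.41 -0.18 -0.11] op 0.035 j [ 0.22  0.32  1.48 -0.    1.34 -1.91]
```

Emit:
{"method": "carry_out", "body": {"moves": [{"hand": 1,"offset": [0,0,-1],"angular": [0,0,3]},{"hand": 1,"offset": [0,0,-1],"angular": [0,0,6]},{"hand": 1,"offset": [0,0,-1],"angular": [0,0,7]}]}}

```text
time_s: 27.48
tcp_pos: [0.5392, 0.1561, 0.2398]
orientation: [-0.214, 0.977, 0.0, -0.0]
contact_force: [-0.6, -0.6, -4.7]
opening: 0.0349
```

```bash
python3 -c "
from h import *
st(); _,im=snap('wrist','w18.png')
cv2.imwrite('pics/w18d.png',cv2.resize(im[235:325,270:370],None,fx=6,fy=6,interpolation=2))"
```

```text
t 27.48 tcp [0.5392 0.1561 0.2398] yaw -155.31 z [-0.001 -0.    -1.   ] F [-0.6 -0.6 -4.7] M [0.   0.11 0.  ] op 0.0349 j [ 0.22  0.32  1.48  0.    1.35 -1.79]
```

View pics/w18d.png

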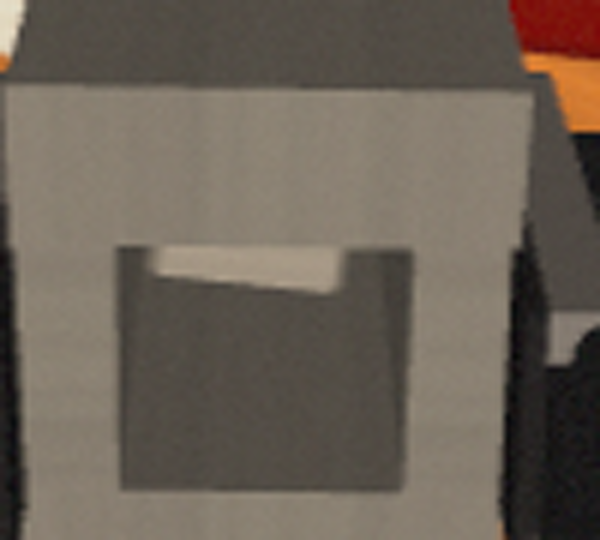

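Emit:
{"method": "carry_out", "body": {"moves": [{"hand": 1,"offset": [0,0,3],"angular": [0,0,0]},{"hand": 1,"offset": [0,0,5.5],"angular": [0,0,0]},{"hand": 1,"offset": [0,0,5.5],"angular": [0,0,-2]},{"hand": 1,"offset": [0,0,5.5],"angular": [0,0,-3]}]}}

```text
time_s: 28.02
tcp_pos: [0.5395, 0.1559, 0.2344]
orientation: [-0.24, 0.971, -0.0, -0.0]
contact_force: [0.6, -1.4, -4.5]
opening: 0.0351
```

```bash
python3 -c "
from h import *
st()"
```

```text
t 28.02 tcp [0.5395 0.1559 0.2344] yaw -152.2 z [-0. -0. -1.] F [ 0.6 -1.4 -4.5] M [-0.24 -0.14 -0.02] op 0.0351 j [ 0.22  0.32  1.48 -0.    1.34 -1.84]
```

Emit:
{"method": "carry_out", "body": {"moves": [{"hand": 1,"offset": [0,0,0],"angular": [0,0,-1.5]},{"hand": 1,"offset": [0,0,0],"angular": [0,0,-3]}]}}

```text
time_s: 28.28
tcp_pos: [0.5397, 0.1558, 0.2345]
orientation: [-0.265, 0.964, -0.0, 0.0]
contact_force: [5.3, -2.1, -5.5]
opening: 0.0347
```

```bash
python3 -c "
from h import *
st()"
```

```text
t 28.27 tcp [0.5397 0.1558 0.2345] yaw -149.22 z [ 0.001 -0.    -1.   ] F [ 5.3 -2.1 -5.5] M [-0.47 -0.77 -0.18] op 0.0347 j [ 0.22  0.32  1.48 -0.    1.33 -1.89]
```

Emit:
{"method": "carry_out", "body": {"moves": [{"hand": 1,"offset": [0,0,0],"angular": [0,0,-1]},{"hand": 1,"offset": [0,0,0],"angular": [0,0,-2]}]}}

```text
time_s: 28.52
tcp_pos: [0.5397, 0.1558, 0.2345]
orientation: [-0.282, 0.959, -0.0, 0.0]
contact_force: [4.8, -1.9, -6.5]
opening: 0.0353
```

```bash
python3 -c "
from h import *
st()"
```

```text
t 28.52 tcp [0.5397 0.1558 0.2345] yaw -147.27 z [ 0.001 -0.    -1.   ] F [ 4.8 -1.9 -6.5] M [-0.4  -0.78 -0.57] op 0.0353 j [ 0.22  0.32  1.48 -0.    1.33 -1.93]
```

Emit:
{"method": "carry_out", "body": {"moves": [{"hand": 1,"offset": [0,0,0],"angular": [0,0,-1]},{"hand": 1,"offset": [0,0,0],"angular": [0,0,-1]}]}}

```text
time_s: 28.78
tcp_pos: [0.5397, 0.1558, 0.2345]
orientation: [-0.29, 0.957, -0.0, 0.0]
contact_force: [3.7, -2.4, -5.8]
opening: 0.035
```

```bash
python3 -c "
from h import *
st(); _,im=snap('wrist','w19.png')
cv2.imwrite('pics/w19d.png',cv2.resize(im[235:325,270:370],None,fx=6,fy=6,interpolation=2))"
```

```text
t 28.77 tcp [0.5397 0.1558 0.2345] yaw -146.31 z [ 0.001  0.    -1.   ] F [ 3.7 -2.4 -5.8] M [-0.42 -0.79 -0.7 ] op 0.035 j [ 0.22  0.32  1.48 -0.    1.33 -1.94]
```

View pics/w19d.png

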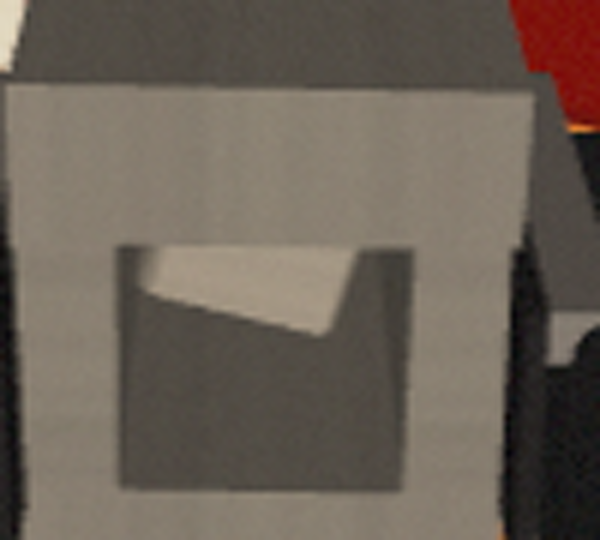

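Emit:
{"method": "carry_out", "body": {"moves": [{"hand": 1,"offset": [0,0,0],"angular": [0,0,-1]},{"hand": 1,"offset": [0,0,0],"angular": [0,0,-1.5]}]}}

```text
time_s: 29.08
tcp_pos: [0.5397, 0.1559, 0.2345]
orientation: [-0.302, 0.953, -0.0, 0.0]
contact_force: [4.7, -1.8, -6.1]
opening: 0.0352
```

```bash
python3 -c "
from h import *
st()"
```

```text
t 29.07 tcp [0.5397 0.1559 0.2345] yaw -144.83 z [ 0.001  0.    -1.   ] F [ 4.7 -1.8 -6.1] M [-0.37 -0.83 -1.19] op 0.0352 j [ 0.22  0.32  1.48  0.    1.33 -1.97]
```

Emit:
{"method": "carry_out", "body": {"moves": [{"hand": 1,"offset": [0,0,-3],"angular": [0,0,1.5]},{"hand": 1,"offset": [0,0,-5],"angular": [0,0,2.2]},{"hand": 1,"offset": [0,0,-5],"angular": [0,0,2.5]}]}}

```text
time_s: 29.45
tcp_pos: [0.5393, 0.1558, 0.236]
orientation: [-0.282, 0.96, 0.0, -0.002]
contact_force: [15.4, 0.2, -32.3]
opening: 0.0347
```

```bash
python3 -c "
from h import *
st()"
```

```text
t 29.45 tcp [0.5393 0.1558 0.236 ] yaw -147.3 z [-0.003 -0.001 -1.   ] F [ 15.4   0.2 -32.3] M [ 0.01 -2.55 -0.21] op 0.0347 j [ 0.22  0.32  1.48 -0.    1.34 -1.93]
```

Emit:
{"method": "carry_out", "body": {"moves": [{"hand": 1,"offset": [0,0,-1.5],"angular": [0,0,0.7]},{"hand": 1,"offset": [-0.5,-0.5,-2.5],"angular": [0,0,1.2]},{"hand": 1,"offset": [-0.5,-0.5,-3],"angular": [0,0,1.8]}]}}

```text
time_s: 29.82
tcp_pos: [0.5398, 0.1559, 0.2418]
orientation: [-0.266, 0.964, 0.0, -0.001]
contact_force: [1.1, -1.3, -9.9]
opening: 0.0351
```

```bash
python3 -c "
from h import *
st()"
```

```text
t 29.82 tcp [0.5398 0.1559 0.2418] yaw -149.1 z [-0.002 -0.    -1.   ] F [ 1.1 -1.3 -9.9] M [-0.29 -0.17 -0.01] op 0.0351 j [ 0.22  0.32  1.47  0.    1.35 -1.89]
```

Free and sliding up. Lift off slowly, then clear.

Emit:
{"method": "carry_out", "body": {"moves": [{"hand": 1,"offset": [0,0,-3],"angular": [0,0,2]},{"hand": 1,"offset": [0,0,-7],"angular": [0,0,4]},{"hand": 1,"offset": [0,0,-12],"angular": [0,0,4]},{"hand": 1,"offset": [0,0,-18],"angular": [0,0,4]}]}}

```text
time_s: 30.32
tcp_pos: [0.5401, 0.1559, 0.2612]
orientation: [-0.233, 0.973, 0.0, 0.0]
contact_force: [-0.0, -0.4, -5.3]
opening: 0.0349
```

```bash
python3 -c "
from h import *
st()"
```

```text
t 30.32 tcp [0.5401 0.1559 0.2612] yaw -153.09 z [ 0.  0. -1.] F [-0.  -0.4 -5.3] M [-0.08  0.09 -0.  ] op 0.0349 j [ 0.22  0.31  1.44  0.    1.39 -1.82]
```

Emit:
{"method": "carry_out", "body": {"moves": [{"hand": 1,"offset": [0,0,-12],"angular": [0,0,0]},{"hand": 1,"offset": [0,0,-30],"angular": [0,0,0]},{"hand": 1,"offset": [0,0,-50],"angular": [0,0,0]},{"hand": 1,"offset": [0,0,-50],"angular": [0,0,0]}]}}

```text
time_s: 30.82
tcp_pos: [0.5405, 0.156, 0.3124]
orientation: [-0.233, 0.973, -0.0, 0.002]
contact_force: [-0.2, -0.2, -5.2]
opening: 0.0352
```

```bash
python3 -c "
from h import *
st(); _,s=snap('side','s20.png'); snap('wrist','w20.png'); snap('top','t20.png')
cv2.imwrite('pics/s20c.png',cv2.resize(s[100:310,230:430],None,fx=2.8,fy=2.8,interpolation=2))
"
```

```text
t 30.82 tcp [0.5405 0.156  0.3124] yaw -153.1 z [ 0.003  0.001 -1.   ] F [-0.2 -0.2 -5.2] M [-0.07  0.02  0.01] op 0.0352 j [ 0.22  0.28  1.36  0.    1.5  -1.82]
```

View pics/s20c.png

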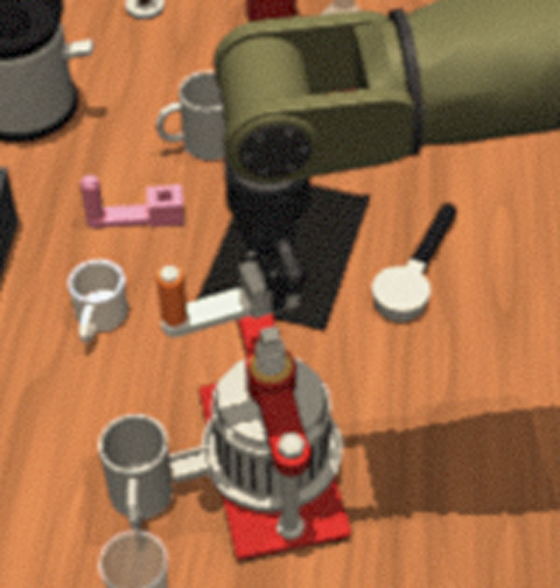

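View pics/w20.png

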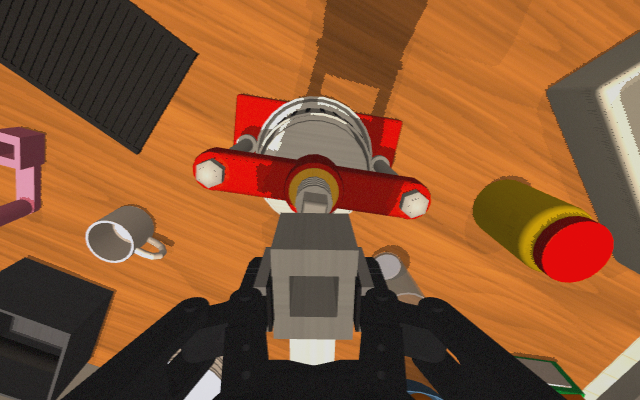

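```bash
python3 -c "
from h import *
st(); print(plan([.5587,-.1342,.3],79.5))
T=cam('top');im=cv2.imread('pics/t20.png')
cv2.imwrite('pics/t20c.png',cv2.resize(im[120:320,200:520],None,fx=2.5,fy=2.5,interpolation=2))"
```

```text
t 30.98 tcp [0.5399 0.1558 0.3097] yaw -153.11 z [-0.001 -0.    -1.   ] F [-0.3 -0.6 -5.2] M [-0.09  0.08 -0.08] op 0.0354 j [ 0.22  0.28  1.36 -0.    1.5  -1.82]
([114.4, -267.2, 9.7], [-0.1, -0.1, 127.4])
```

View pics/t20c.png

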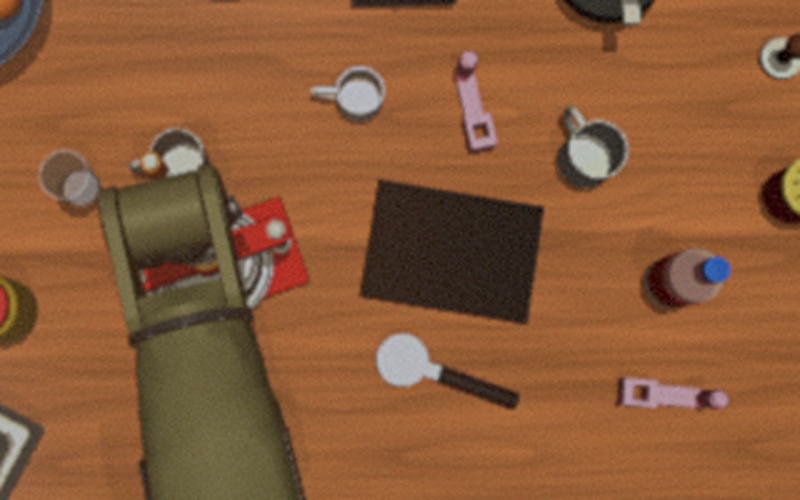

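Emit:
{"method": "carry_out", "body": {"moves": [{"hand": 1,"offset": [8,-19,0],"angular": [0,0,9]},{"hand": 1,"offset": [19,-45,0],"angular": [0,0,19]},{"hand": 1,"offset": [30,-70,0],"angular": [0,0,29]},{"hand": 1,"offset": [41,-95,0],"angular": [0,0,39]},{"hand": 1,"offset": [52,-120,0],"angular": [0,0,49]},{"hand": 1,"offset": [62,-145,0],"angular": [0,0,59]},{"hand": 1,"offset": [73,-170,0],"angular": [0,0,69]},{"hand": 1,"offset": [84,-195,0],"angular": [0,0,79]},{"hand": 1,"offset": [95,-220,0],"angular": [0,0,89]},{"hand": 1,"offset": [105,-245,0],"angular": [0,0,99]}]}}

```text
time_s: 32.22
tcp_pos: [0.5571, -0.111, 0.3096]
orientation: [0.591, 0.807, -0.0, -0.001]
contact_force: [0.1, 0.9, -4.2]
opening: 0.0348
```

```bash
python3 -c "
from h import *
st(); print(plan([.5587,-.1342,.1],79.5))"
```

```text
t 32.23 tcp [ 0.5571 -0.111   0.3096] yaw 107.56 z [-0.001  0.    -1.   ] F [ 0.1  0.9 -4.2] M [ 0.1  -0.01 -0.01] op 0.0348 j [-0.26  0.3   1.35  0.    1.5  -0.57]
([-22.8, -5.2, 209.6], [-0.1, -0.0, 28.1])
```

Emit:
{"method": "carry_out", "body": {"moves": [{"hand": 1,"offset": [-12,-3,0],"angular": [0,0,10]},{"hand": 1,"offset": [-22,-5,20],"angular": [0,0,20]},{"hand": 1,"offset": [-22,-5,65],"angular": [0,0,28]},{"hand": 1,"offset": [-22,-5,115],"angular": [0,0,28]},{"hand": 1,"offset": [-22,-5,165],"angular": [0,0,28]},{"hand": 1,"offset": [-22,-5,210],"angular": [0,0,28]},{"hand": 1,"offset": [-22,-5,245],"angular": [0,0,28]},{"hand": 1,"offset": [-22,-5,260],"angular": [0,0,28]},{"hand": 1,"offset": [-22,-5,260],"angular": [0,0,28]}]}}

```text
time_s: 33.35
tcp_pos: [0.559, -0.1325, 0.05]
orientation: [0.767, 0.642, -0.0, -0.001]
contact_force: [0.8, -0.4, -4.2]
opening: 0.0347
```

```bash
python3 -c "
from h import *
st(); _,s=snap('side','s21.png')
cv2.imwrite('pics/s21c.png',cv2.resize(s[100:310,230:430],None,fx=2.8,fy=2.8,interpolation=2))"
```

```text
t 33.35 tcp [ 0.559  -0.1325  0.05  ] yaw 79.89 z [-0.001  0.    -1.   ] F [ 0.8 -0.4 -4.2] M [ 0.06 -0.01 -0.02] op 0.0347 j [-0.3   0.56  1.6   0.    0.98 -0.12]
```

View pics/s21c.png

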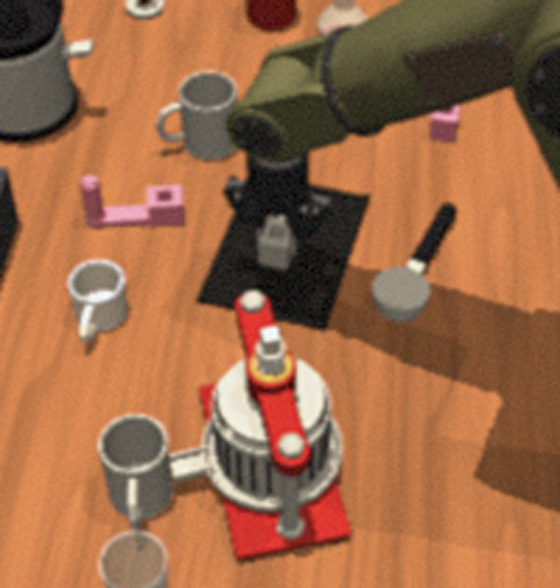

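Emit:
{"method": "carry_out", "body": {"moves": [{"hand": 1,"offset": [0,0,15],"angular": [0,0,0]},{"hand": 1,"offset": [0,0,25],"angular": [0,0,0]},{"hand": 1,"offset": [0,0,30],"angular": [0,0,0]},{"hand": 1,"offset": [0,0,32],"angular": [0,0,0]},{"hand": 1,"offset": [0,0,32],"angular": [0,0,0]}]}}

```text
time_s: 34.02
tcp_pos: [0.5594, -0.1326, 0.0186]
orientation: [0.767, 0.642, 0.0, 0.0]
contact_force: [0.6, 1.1, -4.2]
opening: 0.0349
```

```bash
python3 -c "
from h import *
st()"
```

```text
t 34.02 tcp [ 0.5594 -0.1326  0.0186] yaw 79.89 z [ 0. -0. -1.] F [ 0.6  1.1 -4.2] M [ 0.12  0.   -0.01] op 0.0349 j [-0.3   0.61  1.61 -0.    0.92 -0.12]
```

Emit:
{"method": "carry_out", "body": {"moves": [{"hand": 1,"offset": [0,0,1],"angular": [0,0,0]},{"hand": 1,"offset": [0,0,2],"angular": [0,0,0]},{"hand": 1,"offset": [0,0,2.5],"angular": [0,0,0]}]}}

```text
time_s: 34.4
tcp_pos: [0.5595, -0.1326, 0.0171]
orientation: [0.767, 0.642, 0.0, 0.0]
contact_force: [-6.8, 3.1, 12.8]
opening: 0.0349
```

```bash
python3 -c "
from h import *
st()"
```

```text
t 34.4 tcp [ 0.5595 -0.1326  0.0171] yaw 79.9 z [ 0.001 -0.    -1.   ] F [-6.8  3.1 12.8] M [ 0.27  1.48 -0.1 ] op 0.0349 j [-0.3   0.61  1.61 -0.    0.91 -0.12]
```

Emit:
{"method": "carry_out", "body": {"moves": [{"hand": 1,"offset": [0,0,-1.2],"angular": [0,0,0]},{"hand": 0.6,"offset": [0,0,-1.2],"angular": [0,0,0]},{"hand": 0,"offset": [0,0,-1.2],"angular": [0,0,0]},{"hand": 0,"offset": [0,0,-1.2],"angular": [0,0,0]},{"hand": 0,"offset": [0,0,-10],"angular": [0,0,0]},{"hand": 0,"offset": [0,0,-40],"angular": [0,0,0]},{"hand": 0,"offset": [0,0,-90],"angular": [0,0,0]},{"hand": 0,"offset": [0,0,-150],"angular": [0,0,0]},{"hand": 0,"offset": [0,0,-200],"angular": [0,0,0]},{"hand": 0,"offset": [0,0,-200],"angular": [0,0,0]}]}}

```text
time_s: 35.65
tcp_pos: [0.5605, -0.1329, 0.2209]
orientation: [0.767, 0.642, 0.002, 0.003]
contact_force: [-0.9, -0.1, -0.4]
opening: 0.0856
```

```bash
python3 -c "
from h import *
st(); snap('wrist','w22.png')"
```

```text
t 35.65 tcp [ 0.5605 -0.1329  0.2209] yaw 79.89 z [ 0.008 -0.002 -1.   ] F [-0.9 -0.1 -0.4] M [ 0.02 -0.01  0.  ] op 0.0856 j [-0.3   0.36  1.46 -0.    1.31 -0.12]
```

View pics/w22.png

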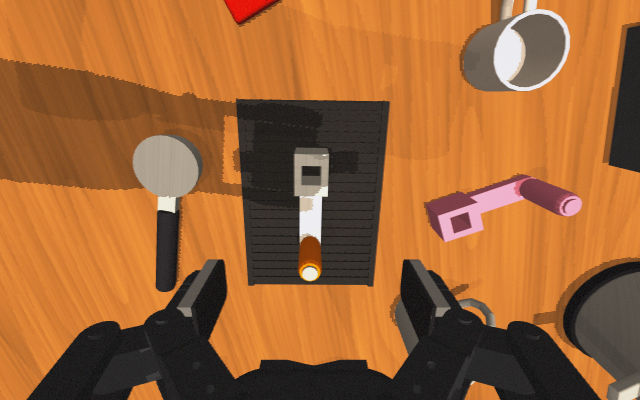

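```bash
python3 -c "
from h import *
st(); print(plan([.503,.06,.36],68))"
```

```text
t 35.7 tcp [ 0.5597 -0.1327  0.218 ] yaw 79.89 z [ 0.003 -0.001 -1.   ] F [-0.3 -0.1 -0.6] M [-0.    0.06  0.02] op 0.0857 j [-0.3   0.36  1.47 -0.    1.31 -0.12]
([179.7, -89.1, -142.4], [0.2, 0.0, 11.9])
```

Emit:
{"method": "carry_out", "body": {"moves": [{"hand": 0,"offset": [0,0,-60],"angular": [0,0,0]},{"hand": 0,"offset": [10,-5,-120],"angular": [0,0,4]},{"hand": 0,"offset": [55,-27,-142],"angular": [0,0,8]},{"hand": 0,"offset": [105,-52,-142],"angular": [0,0,12]},{"hand": 0,"offset": [150,-75,-142],"angular": [0,0,12]},{"hand": 0,"offset": [180,-89,-142],"angular": [0,0,12]},{"hand": 0,"offset": [180,-89,-142],"angular": [0,0,12]},{"hand": 0,"offset": [180,-89,-142],"angular": [0,0,12]}]}}

```text
time_s: 36.7
tcp_pos: [0.5033, 0.0598, 0.3572]
orientation: [0.83, 0.558, -0.001, -0.0]
contact_force: [0.6, -0.0, 0.1]
opening: 0.0856
```

```bash
python3 -c "
from h import *
st(); C,im=snap('wrist','w23.png')
cv2.imwrite('pics/w23c.png',cv2.resize(im[20:140,240:400],None,fx=5,fy=5,interpolation=2))
print(env.spot_point('wrist','shaft_top')[:1]); st()"
```

```text
t 36.7 tcp [0.5033 0.0598 0.3572] yaw 67.89 z [-0.001 -0.    -1.   ] F [ 0.6 -0.   0.1] M [-0.03 -0.03  0.01] op 0.0856 j [ 0.05  0.14  1.43 -0.    1.58  0.43]
[{'pixel': [66.0, 314.8], 'p': 0.84}]
t 36.8 tcp [0.5035 0.0594 0.3574] yaw 67.83 z [-0.001 -0.    -1.   ] F [ 0.3 -0.2 -0.4] M [-0.01  0.02 -0.01] op 0.0851 j [ 0.05  0.14  1.43 -0.    1.58  0.43]
```

View pics/w23c.png

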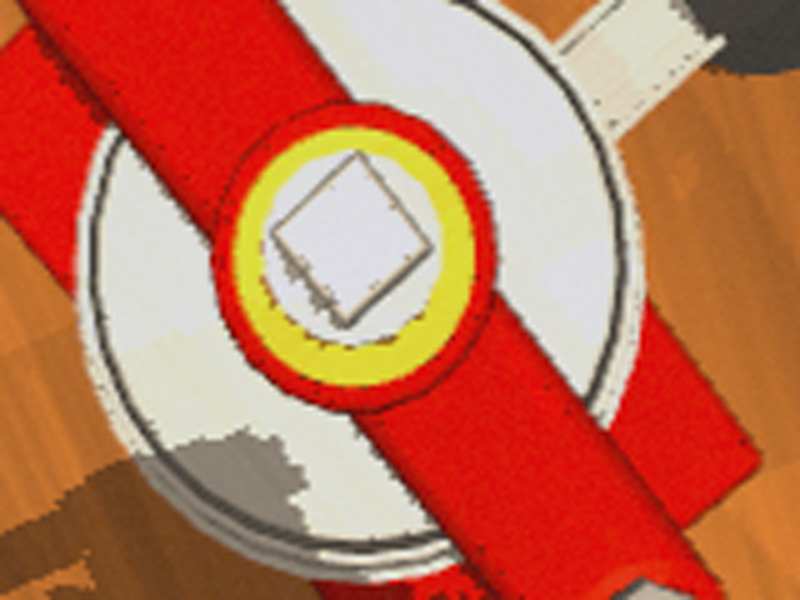

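Run:
```python
from sq import *
q=[(358,151),(432,246),(347,327),(271,235)]
go("w23",[.5034,.0597,.3573],67.86,[240,20],5,[(0,0),(1,1)],q+q[:1],.2495)
q=[(286,208),(387,172),(420,280),(323,320)]
go("w3",[.5031,.0598,.3594],67.88,[240,20],5,[(0,0),(1,1)],q+q[:1],.239)
q=[(358,151),(432,246),(347,327),(271,235)]
C=camat([.5034,.0597,.3573],67.86);P=np.array([ray(C,np.array(a)/5+[240,20],.2495) for a in q]);print(P.mean(0))
for a,b in ((0,2),(1,3)):
    d=P[b]-P[a];print((np.degrees(np.arctan2(d[1],d[0]))+45)%90,np.linalg.norm(d))
```

```text
w23 hub [np.float64(24.4)] sq [np.float64(18.5), np.float64(19.6), np.float64(19.1), np.float64(19.0)]
w3 hub [np.float64(24.5)] sq [np.float64(85.9), np.float64(86.7), np.float64(88.9), np.float64(86.8)]
[0.53934033 0.15405384 0.2495    ]
18.820874051809014 0.024452758847137282
19.253654197125883 0.024228317317396636
```

Run:
```python
from h import *
_,im=snap("top","t24.png"); cv2.imwrite("pics/t24c.png",cv2.resize(im[120:320,200:520],None,fx=2.5,fy=2.5,interpolation=2)); st()
```

```text
t 36.85 tcp [0.5035 0.0594 0.3576] yaw 67.82 z [-0.001 -0.    -1.   ] F [-0.6 -0.8  0.1] M [-0.02 -0.01  0.01] op 0.0852 j [ 0.05  0.14  1.43 -0.    1.58  0.43]
```

View pics/t24c.png

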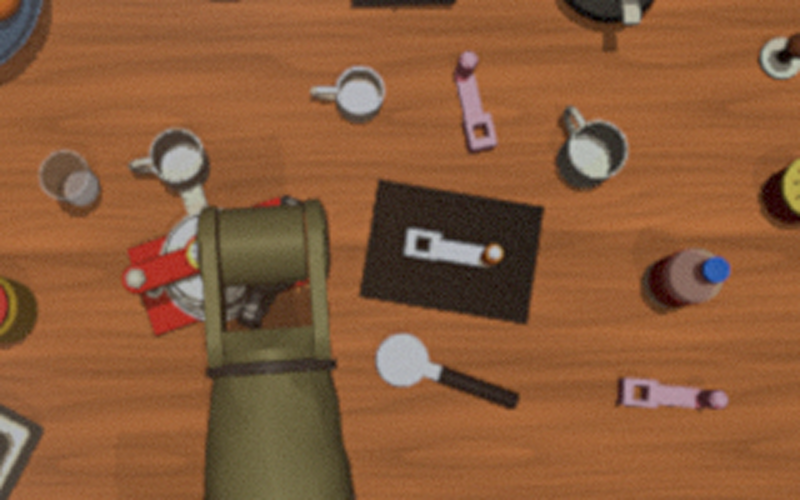

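The top view shows the crank flat near the middle of the mat, with its hub at crop (423,244) and handle at (493,254). Everything else is where it started, so I'm handing in.

```bash
python3 -c "
from workcell import env
print(env.job_done())"
```

```text
the job is handed in; nothing more can be done
None
```

I fitted the crank on the spindle, wound it anticlockwise to the upper stop, lifted it off and laid it back on the mat. I handed the job in at about 37 s; no verdict is reported.

- **Winding:** It took about 0.81 of a turn, in two strokes gripping the hub. The resisting moment is normally about 0.4 N m; at the stop it rose to 1.2 N m on the last gentle try and 3.25 N m at most.
- **Sticking:** That 3.25 N m push was too hard and wedged the hub on the square. I pulled up at about 75 N at most (the limit is 120 N) and eased it back a few degrees. I then reseated it, wound gently to the stop again and lifted it off.
- **Stop check:** The square ended at about 19°, or 292° turned from the start, which fits the stated 0.8-turn minimum. Readings with the crank pressed against the stop were noisier, at 16 to 21°. I could not see the plate itself against its stop; I judged it by the moment and the square's angle.
- **Crank and counter:** The last pictures show the crank flat and wholly on the mat, pointing roughly opposite to how it lay at first. Nothing else appears to have moved, and the gripper is open and clear.

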